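# Pack the workshop kit case in two layers and shut it

### The arm

A 6-joint arm with a two-finger parallel gripper is mounted at the origin on a cart in front of the work surface, level with it; the furniture and walls round the work are solid. World frame = base frame: x ahead of the robot, y to its left, z up, the work surface at z = 0. Lengths are in m, angles in rad, forces in N, time in s.
With the tool pointing down it reaches from about 0.275 to 0.975 m from the base axis. Payload 8.4 kg.
Tool frame: the origin (TCP) lies at the very end of the fingers, on their centre line; the grasp point (between the pads) lies 19 mm behind it; z points along the fingers, y is the direction in which the jaws open and shut (so a half turn about z gives the same grasp; the last joint's range is limited). The gripper opens to 92 mm and grips with 3 to 60 N. Pads are 20 mm wide; open, the fingers measure 128 mm over their backs; the gripper's body (75 mm by 189 mm) begins 69 mm behind the grasp point.
Start: joints at [1.276, 0.353, 1.633, -0, 1.155, -0.002], TCP at [0.18, 0.598, 0.215] pointing down, gripper open.
Joint ranges: [-2.63, 2.63], [-0.92, 2.1], [0.06, 2.66], [-1.3, 4.44], [0, 2.69], [-3.02, 3.02]. Speed limits (rad/s): [2.22, 2.22, 2.79, 3.14, 3.14, 3.14].

### API

Orientations are given as [roll, pitch, yaw] about the fixed x, y, z axes, in that order (R = Rz(yaw) Ry(pitch) Rx(roll)).
In Python, from rig import manip gives the robot as it stands.
- The arm moves only by the tool apply_moves, never from a script. Its argument "moves" is a list that holds one entry, the list of rows, each a list of 6 numbers: the shift along the world's x, y, z as a fraction of full scale, then the turn, a rotation vector about the world's x, y, z as a fraction of full scale. A call has 1 to 8 rows; each row shifts and turns the commanded pose from where the row before left it; what a row does not reach is not made up. Full scale, the value 1, is 200 mm for a shift and 60 degrees for a turn. A row lasts 1/10 s, in which the tool goes at most 50 mm and 8.59 degrees, less where a joint would pass 70% of its speed; a pose out of reach is approached as far as the arm can. A call with a number of a shift or a turn outside -1 to 1 is refused whole. A call with a gripper value outside its range is refused whole. "claw" is the closure, from 0 (fully open) to 1 (shut), set as the call begins (left out, the last holds). The fingers move at their own pace and stop on an object; "grip_force" is the grip in N (left out, the last holds). Time passes only in rows, so rows that do not move let the fingers close. It gives the time, the measured TCP pose, the force and the opening at its end, in the units of the state.
- manip.get_obs(): the state, without advancing time (a new reading comes with each control period).
- manip.read_camera(name): name is "scene" or "top" or "wrist"; returns a dict with "img" (384x512x3 uint8, blue, green, red), "range_z" (384x512 float32, m along the optical axis (not along the pixel's ray), 0 where there is no reading), "camera_matrix" (3x3 intrinsics, pixels), "world_from_camera" (4x4, takes a point from camera to world coordinates). Camera axes: x right, y down, z forward; pixel columns grow to the right and rows downward; lengths in m; the calibration is good to about 2 mm. A picture is of the moment at which its call begins.
- manip.sign_off(): hands the job in, once; it reports no verdict.
The state is a dict: "time": time; "qpos": joint angles; "joint_velocities": joint speeds; "tau": joint torques, N m; "tool_pos": TCP position; "tool_rot": TCP orientation; "ft_force": force on the tool from outside, world axes, zero at the start; "ft_torque": the same for the moment, N m; "grip_width": finger opening in m.
Only numpy, scipy, OpenCV 4.12 (cv2) and the standard library are available. Lean on these libraries where they do the work, as an engineer would, in place of code of your own. Each camera call takes 0.05 s, during which the arm holds its last target.

### The job

Pack the grey kit case for the client workshop: lay every blue cutter that is out on the desk in its own lane in the bottom of the case, thumb button up and blade end toward the lid hinge so that nobody reaches into a blade. Then seat the orange divider tray level on top of them, and only then pack the tray: the stapler upright in the long pocket, the white charger and the green note pad each flat in a square pocket of their own, as far as they are there. Finally close the lid fully, let go, and leave the white cup standing.

Things in the scene. Friction and masses are not known exactly. Their poses are not given: they have to be found in the camera images.
- case: grey kit case, fixed; base 165 (x) x 180 (y) x 34 mm high, walls 4 mm, inside 157 x 172 mm; origin under its centre, z up, +x from its front to the hinge side, which is the far side from the robot. Lid hinged on it, see lid
- case_lanes (a point): middle of the inner floor, 5 mm above the case's origin, same axes. Three 30 mm wide lanes along x, at y = -49, 0, +49 mm, between dark blocks that stand only in the end zones (|x| > 36 mm): in the middle fingers reach the floor. Inner blocks are 12 mm high, the outer ones along the side walls 19 mm: on their tops the tray rests
- case_hinge (a point): middle of the lid's hinge axis, at x = +82.5 mm, z = +34 mm of the case; the axis is along the case's y
- lid (a joint): lid angle, rad: 0 fully closed, 1.57 upright, 2.1 the stop; starts open. Clamshell 165 x 180 x 46 mm deep. A stiff hinge (0.3 N m) holds it wherever it is left: push it all the way shut
- lid_tab (a point): middle of the outer face of the black thumb tab on the middle of the lid's front edge (up when open, facing away from the robot then). Tab 60 mm wide, 6 mm thick, from 165 to 195 mm from the hinge axis; this face lies 8 mm outside the lid's rim plane, which passes through the hinge axis. Push here to close
- tray: loose orange divider tray 151 (x) x 166 (y) mm, 0.12 kg, floor 3 mm thick, rim and ribs 9 mm high; origin under its centre, z up. Spine along x at y = 0; long pocket (146 x 78 mm) on the -y side; +y side split by a rib at x = 0 into two square pockets, 71 x 78 mm, middles at x = -37 and +37, y = +42 mm. Drops into the case with 3 mm play on each side, either way round
- tray_grip (a point): middle of the top of the tray's grip, an upright block in the tray's middle, 34 mm along x, 8 mm thick along y, top 30 mm above the tray's underside
- cutter_1: blue snap-blade cutter, 24 (x) x 145 (y) x 12 (z) mm, lying flat, pale blade visible along it and black thumb button on top; origin under its middle. +y of its frame points to the blade end; the button lies nearer the other end. May be absent
- cutter_2: blue snap-blade cutter, 24 (x) x 145 (y) x 12 (z) mm, lying flat, pale blade visible along it and black thumb button on top; origin under its middle. +y of its frame points to the blade end; the button lies nearer the other end. May be absent
- cutter_3: blue snap-blade cutter, 24 (x) x 145 (y) x 12 (z) mm, lying flat, pale blade visible along it and black thumb button on top; origin under its middle. +y of its frame points to the blade end; the button lies nearer the other end. May be absent
- stapler: red and black desk stapler, 34 (x) x 131 (y) x 46 (z) mm, 0.19 kg, standing upright; widest part to grip is the arm, 32 mm wide from 30 to 46 mm up; origin under its middle. Either end may point forward. May be absent
- charger: white charger brick 60 x 60 x 28 mm, origin under its middle, z up. May be absent
- notepad: green pad of sticky notes 50 x 50 x 20 mm, origin under its middle, z up. It starts on top of the fixed pile of white and yellow notes, 27 mm above the desk. May be absent
- cup: white plastic cup, 72 mm across, 83 mm high, a bystander; origin under its middle, z up

How it is judged:
On the way, in this order (a step that is already met when the one before it is completed fails the run):
1. every cutter lies flat in a lane of its own in the bottom of the case, blade end toward the hinge (x of cutter_1 in the frame of case between -0.01 and 0.01 m and (y of cutter_1 in the frame of case between -0.057 and -0.041 m or y of cutter_1 in the frame of case between -0.008 and 0.008 m or y of cutter_1 in the frame of case between 0.041 and 0.057 m) and z of cutter_1 in the frame of case between 0.001 and 0.01 m and angle between each of cutter_1, cutter_2, cutter_3's own z axis and vertical below 0.1 rad and y of case_hinge in the frame of cutter_1 above 0.05 m and x of cutter_2 in the frame of case between -0.01 and 0.01 m and (y of cutter_2 in the frame of case between -0.057 and -0.041 m or y of cutter_2 in the frame of case between -0.008 and 0.008 m or y of cutter_2 in the frame of case between 0.041 and 0.057 m) and z of cutter_2 in the frame of case between 0.001 and 0.01 m and y of case_hinge in the frame of cutter_2 above 0.05 m and x of cutter_3 in the frame of case between -0.01 and 0.01 m and (y of cutter_3 in the frame of case between -0.057 and -0.041 m or y of cutter_3 in the frame of case between -0.008 and 0.008 m or y of cutter_3 in the frame of case between 0.041 and 0.057 m) and z of cutter_3 in the frame of case between 0.001 and 0.01 m and y of case_hinge in the frame of cutter_3 above 0.05 m), for 0.2 s.
2. the divider tray is seated level in the case (x of tray in the frame of case between -0.007 and 0.007 m and y of tray in the frame of case between -0.007 and 0.007 m and z of tray in the frame of case between 0.02 and 0.028 m and angle between tray's own z axis and vertical below 0.06 rad and angle between the x axis of tray and the x axis of case, either way round below 0.09 rad), for 0.2 s.
3. the stapler, charger and note pad lie in their pockets of the tray (x of stapler in the frame of tray between -0.016 and 0.016 m and y of stapler in the frame of tray between -0.068 and -0.016 m and z of stapler in the frame of tray between -0.001 and 0.008 m and angle between each of stapler, charger, notepad's own z axis and vertical below 0.1 rad and (x of charger in the frame of tray between 0.025 and 0.048 m or x of charger in the frame of tray between -0.048 and -0.025 m) and y of charger in the frame of tray between 0.029 and 0.056 m and z of charger in the frame of tray between -0.001 and 0.008 m and (x of notepad in the frame of tray between 0.02 and 0.054 m or x of notepad in the frame of tray between -0.054 and -0.02 m) and y of notepad in the frame of tray between 0.023 and 0.062 m and z of notepad in the frame of tray between -0.001 and 0.008 m), for 0.2 s.
At the end, for the whole second after the job is handed in: cutters flat in their lanes within 10 mm, blade ends toward the hinge; tray seated level on the blocks (within 7 mm); stapler in the long pocket, charger and pad each in a square pocket, flat on the tray; lid closed to within 0.05 rad (all of step 1 and all of step 2 and all of step 3 and value of joint lid below 0.05 rad); the robot touches nothing.
It fails at once if the white cup is tipped over (angle between cup's own z axis and vertical above 0.5 rad).
Of cutter_1, cutter_2, cutter_3 only 2 to 3 are there at a start; the rules pass over those that are not, and their reading is None.
Of stapler, charger, notepad only 2 to 3 are there at a start; the rules pass over those that are not, and their reading is None.
At some moment in a run one of cutter_1, cutter_2, cutter_3, stapler, charger may be knocked a few centimetres aside while the robot is not near it.
Once in a run the grip may slacken for a moment while it holds something.
It also fails if it takes over 210 s, if anything falls off the work surface, if the arm or the gripper's body presses on something with over 40 N, if the wrist force passes 120 N, or if a joint passes its speed limit or range.

## Working session

There is one attempt and no reset: what is moved stays moved. The work goes in short steps, Python scripts to look and compute and a tool call to move; the robot and the scene stay as the last step left them, time stands still between calls to the robot, and variables do not carry over. Pictures are saved under pics/ and viewed, and the job is handed in when it is done.

Besides the shell and the picture viewer there is one more tool, called after "Request:" as name(argument=value, ...), one argument or row to a line, values as JSON. apply_moves: Moves the arm, as the interface text tells. Shift numbers are shares of 200 mm and turn numbers shares of 60 degrees, none past 1 either way. Its arguments: {"type":"object","properties":{"moves":{"type":"array","items":{"type":"array","items":{"type":"array","items":{"type":"number","minimum":-1,"maximum":1}}}},"claw":{"type":"number"},"grip_force":{"type":"number"}},"required":["moves"]}

```bash
mkdir -p pics; ls
cat > h.py <<'E'
from rig import manip
import numpy as np, cv2
def cam(n,save=None,scale=1):
    r=manip.read_camera(n)
    if save: cv2.imwrite('pics/'+save,cv2.resize(r['img'],None,fx=scale,fy=scale))
    return r
def pts(r):
    K=r['camera_matrix'];T=r['world_from_camera'];z=r['range_z']
    v,u=np.mgrid[:z.shape[0],:z.shape[1]]
    P=np.stack([(u-K[0,2])/K[0,0]*z,(v-K[1,2])/K[1,1]*z,z],-1)
    W=P@T[:3,:3].T+T[:3,3]; W[z==0]=np.nan
    return W
E
python3 - <<'E'
from h import *
for n in ['scene','top','wrist']:
    r=cam(n,n+'0.png',1.5); print(n,r['world_from_camera'].round(3).tolist(),r['camera_matrix'].round(1).tolist())
o=manip.get_obs()
print({k:np.round(v,3).tolist() for k,v in o.items()})
E
```

```text
pics
scene [[-0.68, 0.394, -0.619, 1.163], [0.734, 0.371, -0.569, 0.611], [0.005, -0.841, -0.541, 0.618], [0.0, 0.0, 0.0, 1.0]] [[359.6, 0.0, 253.0], [0.0, 359.6, 193.6], [0.0, 0.0, 1.0]]
top [[0.008, -0.974, 0.227, 0.103], [-1.0, -0.009, -0.0, -0.015], [0.002, -0.227, -0.974, 1.765], [0.0, 0.0, 0.0, 1.0]] [[473.0, 0.0, 254.7], [0.0, 473.0, 196.1], [0.0, 0.0, 1.0]]
wrist [[0.289, 0.926, 0.241, 0.112], [0.957, -0.28, -0.075, 0.619], [-0.002, 0.252, -0.968, 0.385], [0.0, 0.0, 0.0, 1.0]] [[303.4, 0.0, 256.9], [0.0, 303.4, 193.4], [0.0, 0.0, 1.0]]
{'time': 0.15, 'qpos': [1.276, 0.354, 1.634, -0.0, 1.155, -0.002], 'joint_velocities': [0.002, 0.0, -0.002, 0.0, 0.001, 0.001], 'tau': [0.001, -59.421, -33.447, 0.07, 0.02, -0.0], 'tool_pos': [0.18, 0.598, 0.214], 'tool_rot': [-3.141, 0.0, 2.849], 'ft_force': [0.083, -0.914, 0.387], 'ft_torque': [-0.005, 0.003, 0.049], 'grip_width': 0.092}
```

View pics/scene0.png

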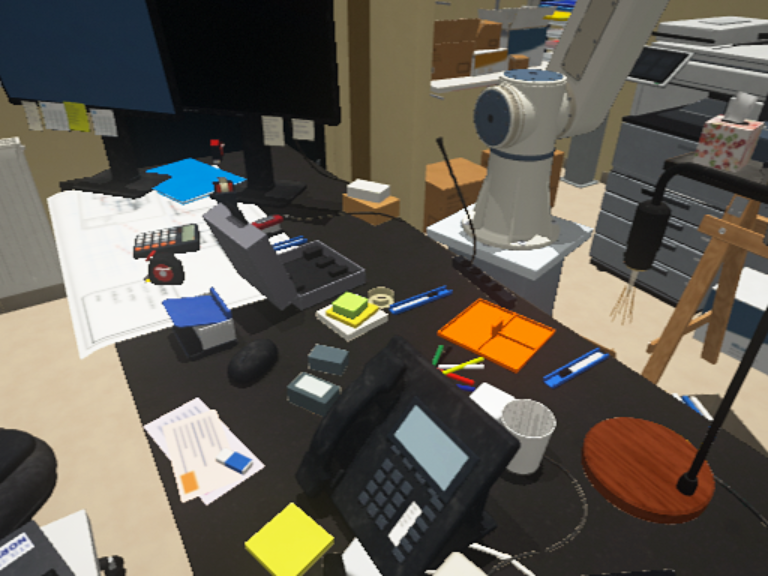

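View pics/top0.png

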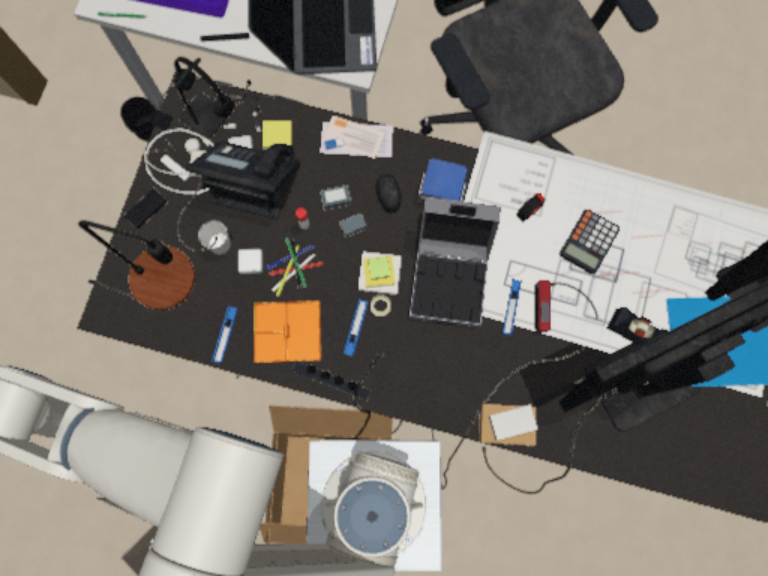

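View pics/wrist0.png

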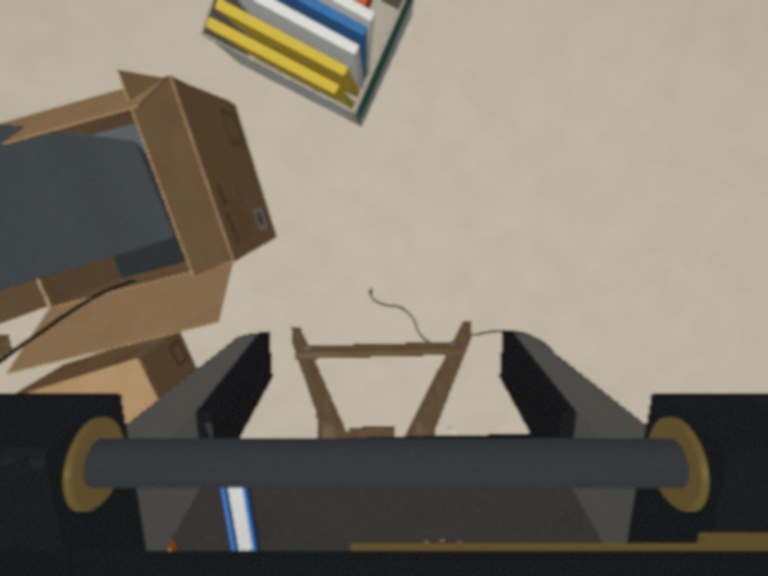

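The scene view shows the case (300,270), the tray (497,333), two cutters (420,300) and (577,367), and the note pad on its pile (350,303). The charger is partly hidden beside the cup (490,400). In the top view, the case is at (455,265), the cutters at (225,335), (356,327) and (512,307), the stapler at (543,305) and the charger at (250,261). All six items are present.

```bash
cat >> h.py <<'E'
def ray(r,u,v,z):
    K=r['camera_matrix'];T=r['world_from_camera']
    d=T[:3,:3]@np.array([(u-K[0,2])/K[0,0],(v-K[1,2])/K[1,1],1.0]);o=T[:3,3]
    return o+d*(z-o[2])/d[2]
def blobs(r,lo,hi,z,amin=40,W=None,verbose=True):
    hsv=cv2.cvtColor(r['img'],cv2.COLOR_BGR2HSV)
    m=cv2.inRange(hsv,lo,hi); m=cv2.morphologyEx(m,cv2.MORPH_CLOSE,np.ones((3,3)))
    out=[]
    for c in cv2.findContours(m,cv2.RETR_EXTERNAL,cv2.CHAIN_APPROX_NONE)[0]:
        if cv2.contourArea(c)<amin: continue
        P=np.array([ray(r,p[0][0],p[0][1],z)[:2] for p in c])
        (cx,cy),(w,h),a=cv2.minAreaRect((P*1000).astype(np.float32))
        if w<h: w,h,a=h,w,a+90
        mm=np.zeros(m.shape,np.uint8);cv2.drawContours(mm,[c],-1,255,-1)
        hz=np.nanmedian(W[mm>0][:,2]) if W is not None else np.nan
        print('px',c[:,0].mean(0).round(1),'ctr',round(cx,1),round(cy,1),'size',round(w,1),round(h,1),'ang(long)',round((a+90)%180-90,1),'z',hz.round(4))
E
python3 - <<'E'
from h import *
r=cam('top');W=pts(r)
print('blue');blobs(r,(100,120,80),(125,255,255),.012,W=W)
print('orange');blobs(r,(8,180,150),(18,255,255),.009,300,W)
print('green/yel');blobs(r,(25,100,100),(60,255,255),.047,60,W)
print('red');blobs(r,(0,120,80),(6,255,255),.046,40,W);blobs(r,(172,120,80),(180,255,255),.046,40,W)
print('white');blobs(r,(0,0,170),(180,40,255),.028,60,W)
im=cv2.resize(r['img'][90:260,130:400],None,fx=2.9,fy=2.9,interpolation=cv2.INTER_CUBIC);cv2.imwrite('pics/topz.png',im)
E
```

```text
blue
px [492.4 242.9] ctr 361.6 -882.1 size 208.9 145.9 ang(long) -87.5 z 0.0093
px [148.8 222.3] ctr 405.9 378.4 size 146.7 27.5 ang(long) -13.2 z 0.0056
px [236.9 217.8] ctr 426.7 50.5 size 147.1 26.5 ang(long) -14.9 z 0.0044
px [462.3 205.3] ctr 497.9 -804.8 size 179.2 73.0 ang(long) -63.7 z 0.0103
px [343.1 192.7] ctr 528.8 -353.7 size 48.1 19.9 ang(long) -11.2 z 0.0037
px [295.9 119.7] ctr 823.7 -175.6 size 104.6 102.7 ang(long) -14.1 z 0.0641
orange
px [191. 221.] ctr 414.5 222.9 size 165.6 150.9 ang(long) -87.2 z 0.0022
green/yel
px [252.6 181.6] ctr 562.8 -6.6 size 70.0 69.2 ang(long) 7.0 z 0.0272
px [184.2  88.2] ctr 934.6 264.0 size 77.2 75.1 ang(long) 2.1 z 0.0106
red
px [200.6 142.2] ctr 714.5 193.5 size 32.3 27.1 ang(long) 0.5 z 0.0889
px [361.7 204. ] ctr 479.3 -417.4 size 126.7 26.2 ang(long) -2.4 z 0.0402
white
px [337.7 338.3] ctr 23.4 -382.4 size 1074.9 350.6 ang(long) -89.5 z -0.7474
px [342.2 281.2] ctr 194.3 -335.2 size 101.9 61.3 ang(long) -75.0 z 0.0794
px [497.8 259.1] ctr 273.6 -904.0 size 84.8 25.5 ang(long) -89.5 z 0.0007
px [252.1 181.6] ctr 564.8 -7.4 size 98.8 98.0 ang(long) 83.9 z 0.0161
px [165.9 173.2] ctr 594.9 322.9 size 56.7 53.5 ang(long) 2.7 z 0.0264
px [144.4 159.8] ctr 646.4 407.9 size 42.1 39.6 ang(long) -86.6 z 0.0047
px [223.1 129.9] ctr 772.0 109.2 size 50.3 29.2 ang(long) -77.4 z 0.0357
px [116.  111.5] ctr 842.1 534.1 size 86.2 30.4 ang(long) 50.3 z 0.0106
px [128.9  99.5] ctr 897.1 488.3 size 56.2 42.5 ang(long) 36.2 z 0.0198
px [243.5  33.4] ctr 1191.7 35.4 size 80.0 27.1 ang(long) 5.5 z 0.0025
px [156.7  48.6] ctr 1086.4 393.1 size 658.7 143.9 ang(long) 75.0 z -0.751
px [406.5 125.5] ctr 890.3 -580.5 size 1044.8 886.2 ang(long) -6.5 z -0.0059
px [393.5   3. ] ctr 1330.3 -588.8 size 54.7 47.2 ang(long) -89.4 z -0.7485
px [260.9  53.7] ctr 1116.9 -51.7 size 489.5 426.3 ang(long) -5.2 z -0.7456
px [ 82.9 205.9] ctr 610.0 532.1 size 1577.4 843.4 ang(long) 7.4 z -0.7458
```

View pics/topz.png

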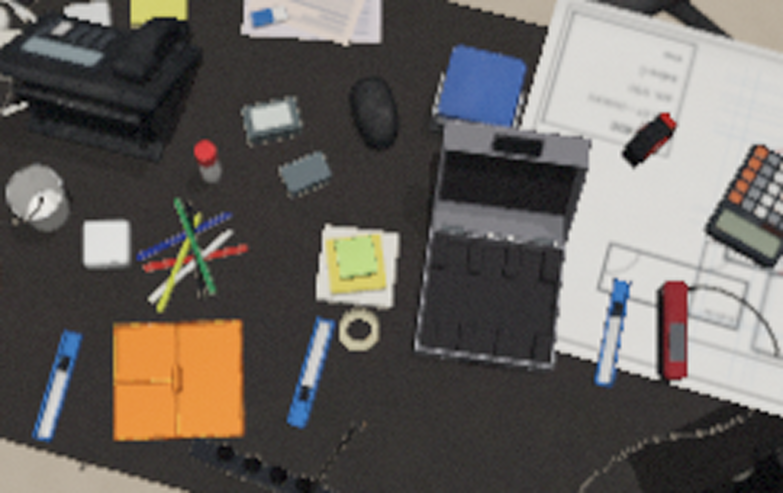

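Run:
```python
from h import *
r=cam('top');W=pts(r)
for (a,b) in [(418,350),(554,366),(430,236),(566,248),(445,125),(588,140)]:
    u,v=130+a/2.9,90+b/2.9
    print((a,b),ray(r,u,v,.034).round(3),W[int(v),int(u)].round(3))
m=(W[...,0]>.4)&(W[...,0]<.75)&(W[...,1]<-.05)&(W[...,1]>-.35)
sel=m&(W[...,2]>.027)&(W[...,2]<.041)
P=W[sel];print(len(P),P.min(0),P.max(0))
print(cv2.minAreaRect((P[:,:2]*1000).astype(np.float32)))
# lid profile along x near y=-.2
v=W[m&(W[...,2]>.06)];
for x in np.arange(.55,.75,.02):
    q=v[(abs(v[:,0]-x)<.01)]; print(x.round(2),len(q),q[:,2].min().round(3) if len(q) else '',q[:,2].max().round(3) if len(q) else '', q[:,1].min().round(3) if len(q) else '',q[:,1].max().round(3) if len(q) else '')
# cup
m=(W[...,1]>.35)&(W[...,1]<.5)&(W[...,0]>.5)&(W[...,0]<.75)&(W[...,2]>.075)&(W[...,2]<.09)
P=W[m];print('cup',P.min(0),P.max(0))
```

```text
(418, 350) [ 0.451 -0.089  0.034] [ 0.454 -0.089  0.032]
(554, 366) [ 0.432 -0.264  0.034] [ 0.439 -0.268  0.001]
(430, 236) [ 0.604 -0.105  0.034] [ 0.606 -0.104  0.031]
(566, 248) [ 0.589 -0.283  0.034] [ 0.603 -0.289 -0.008]
(445, 125) [ 0.758 -0.125  0.034] [ 0.704 -0.115  0.177]
(588, 140) [ 0.739 -0.316  0.034] [ 0.687 -0.289  0.177]
612 [ 0.43198355 -0.28350971  0.02700612] [ 0.74995307 -0.05001343  0.04097738]
((589.26611328125, -156.2443389892578), (247.32188415527344, 295.31719970703125), 83.51145935058594)
0.55 0    
0.57 0    
0.59 0    
0.61 10 0.062 0.1 -0.283 -0.279
0.63 32 0.063 0.16 -0.286 -0.105
0.65 166 0.06 0.2 -0.288 -0.107
0.67 624 0.06 0.226 -0.292 -0.109
0.69 260 0.08 0.191 -0.293 -0.111
0.71 51 0.168 0.179 -0.208 -0.115
0.73 0    
cup [0.60929742 0.35445463 0.07555754] [0.7498684  0.44331265 0.08991626]
```

Run:
```python
from h import *
r=cam('top');W=pts(r)
m=(W[...,1]>.2)&(W[...,0]>.3)&(W[...,0]<1)&(W[...,2]>.1)
n,l,s,c=cv2.connectedComponentsWithStats(m.astype(np.uint8))
for i in range(1,n):
    P=W[l==i]
    if len(P)>8: print(len(P),P.min(0).round(3),P.max(0).round(3))
P=W[m];
for z in np.arange(.1,.6,.05):
    q=P[(P[:,2]>=z)&(P[:,2]<z+.05)&(P[:,1]>.38)&(P[:,0]<.75)]
    if len(q):print(z.round(2),len(q),q.min(0).round(3),q.max(0).round(3))
```

```text
70 [0.971 0.465 0.102] [1.    0.495 0.217]
129 [0.964 0.376 0.1  ] [1.    0.421 0.207]
1431 [0.719 0.222 0.1  ] [0.878 0.457 0.199]
511 [0.506 0.434 0.105] [0.568 0.603 0.43 ]
0.1 18 [0.556 0.382 0.105] [0.75  0.603 0.144]
0.15 19 [0.556 0.593 0.151] [0.567 0.601 0.197]
0.2 33 [0.512 0.443 0.202] [0.566 0.602 0.25 ]
0.25 39 [0.509 0.438 0.253] [0.565 0.6   0.3  ]
0.3 94 [0.506 0.436 0.301] [0.567 0.603 0.35 ]
0.35 140 [0.506 0.434 0.35 ] [0.568 0.602 0.399]
0.4 174 [0.52  0.45  0.401] [0.566 0.596 0.43 ]
```

Request:
apply_moves(
  moves=[
    [[0.16, -0.157, -0.05, 0, 0, 0.01], [0.16, -0.157, -0.05, 0, 0, 0.01], [0.16, -0.157, -0.05, 0, 0, 0.01], [0.16, -0.157, -0.05, 0, 0, 0.01], [0.16, -0.157, -0.05, 0, 0, 0.01], [0.16, -0.157, -0.05, 0, 0, 0.01], [0.16, -0.157, -0.05, 0, 0, 0], [0, 0, 0, 0, 0, 0]],
  ],
  claw=0.4,
  grip_force=25,
)

```text
time: 1.1
tool_pos: [0.4068, 0.3748, 0.1434]
tool_rot: [-3.139, -0.0, 2.908]
ft_force: [-0.8, -0.2, 0.8]
grip_width: 0.0552
```

Run:
```python
from h import *
r=cam('wrist','w1.png',1.4);W=pts(r)
blobs(r,(100,120,60),(125,255,255),.012,W=W)
```

```text
px [201.9 350.8] ctr 587.7 264.0 size 48.5 9.3 ang(long) -62.8 z 0.0127
px [262.1 179.8] ctr 406.1 379.9 size 143.3 24.9 ang(long) -12.6 z 0.0054
```

View pics/w1.png

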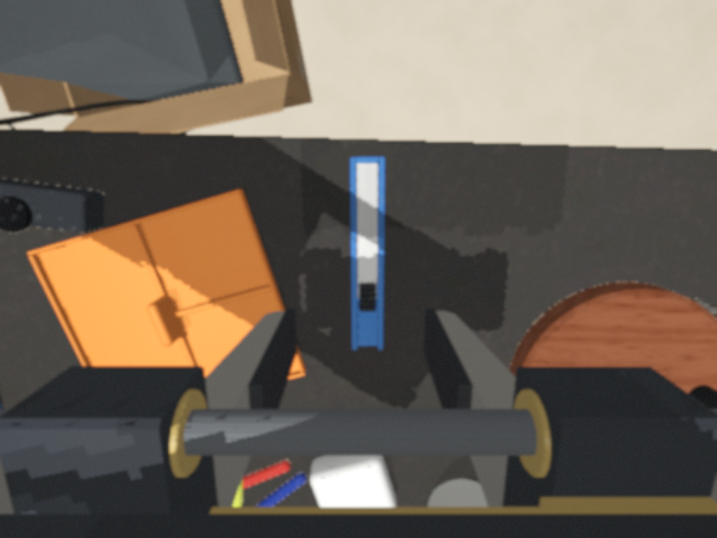

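Request:
apply_moves(
  moves=[
    [[0, 0.02, -0.2, 0, 0, 0], [0, 0, -0.2, 0, 0, 0], [0, 0, -0.2, 0, 0, 0], [0, 0, -0.09, 0, 0, 0], [0, 0, 0, 0, 0, 0]],
  ],
)

```text
time: 1.65
tool_pos: [0.4021, 0.3823, 0.0043]
tool_rot: [-3.138, -0.003, 2.913]
ft_force: [0.1, -0.3, 1.5]
grip_width: 0.0551
```

Request:
apply_moves(
  moves=[
    [[0, 0, 0, 0, 0, 0], [0, 0, 0, 0, 0, 0], [0, 0, 0, 0, 0, 0], [0, 0, 0, 0, 0, 0], [0, 0, 0, 0, 0, 0]],
  ],
  claw=1,
)

```text
time: 2.15
tool_pos: [0.4048, 0.3831, 0.0076]
tool_rot: [3.14, 0.001, 2.911]
ft_force: [-1.1, -0.7, 7.0]
grip_width: 0.0232
```

Request:
apply_moves(
  moves=[
    [[0, 0, 0.2, 0, 0, 0], [0, 0, 0.2, 0, 0, 0], [0.03, -0.13, 0.15, 0, 0, -0.143], [0.03, -0.13, 0.1, 0, 0, -0.143], [0.03, -0.13, 0, 0, 0, -0.143], [0.03, -0.13, 0, 0, 0, -0.143], [0.03, -0.13, 0, 0, 0, -0.143], [0.03, -0.13, 0, 0, 0, -0.143]],
  ],
)

```text
time: 2.95
tool_pos: [0.4405, 0.2255, 0.1369]
tool_rot: [3.141, -0.0, 2.007]
ft_force: [-0.1, 0.1, -0.2]
grip_width: 0.0233
```

Request:
apply_moves(
  moves=[
    [[0.03, -0.13, 0, 0, 0, -0.143], [0.03, -0.13, 0, 0, 0, -0.143], [0.03, -0.13, 0, 0, 0, -0.143], [0.03, -0.13, 0, 0, 0, -0.143], [0.03, -0.13, 0, 0, 0, -0.143], [0.03, -0.13, 0, 0, 0, -0.143], [0.03, -0.13, 0, 0, 0, -0.143], [0.03, -0.13, 0, 0, 0, -0.143]],
  ],
)

```text
time: 3.75
tool_pos: [0.4885, 0.0174, 0.1368]
tool_rot: [3.141, -0.0, 0.809]
ft_force: [1.1, 0.4, -0.9]
grip_width: 0.023
```

Request:
apply_moves(
  moves=[
    [[0.03, -0.13, 0, 0, 0, -0.143], [0.03, -0.13, 0, 0, 0, -0.143], [0.03, -0.13, 0, 0, 0, -0.143], [0.03, -0.13, 0, 0, 0, -0.143], [0.03, -0.13, 0, 0, 0, -0.143], [0.03, -0.13, 0, 0, 0, -0.143], [0, 0, 0, 0, 0, 0]],
  ],
)

```text
time: 4.45
tool_pos: [0.5252, -0.14, 0.1369]
tool_rot: [3.141, -0.001, -0.09]
ft_force: [-0.7, 0.1, -0.7]
grip_width: 0.0231
```

Run:
```python
from h import *
r=cam('wrist','w2.png',1.5)
print(r['world_from_camera'].round(3))
cam('top','t2.png',1.5)
```

```text
[[-0.091 -0.964 -0.251  0.596]
 [-0.996  0.088  0.022 -0.146]
 [ 0.001  0.252 -0.968  0.308]
 [ 0.     0.     0.     1.   ]]
```

View pics/w2.png

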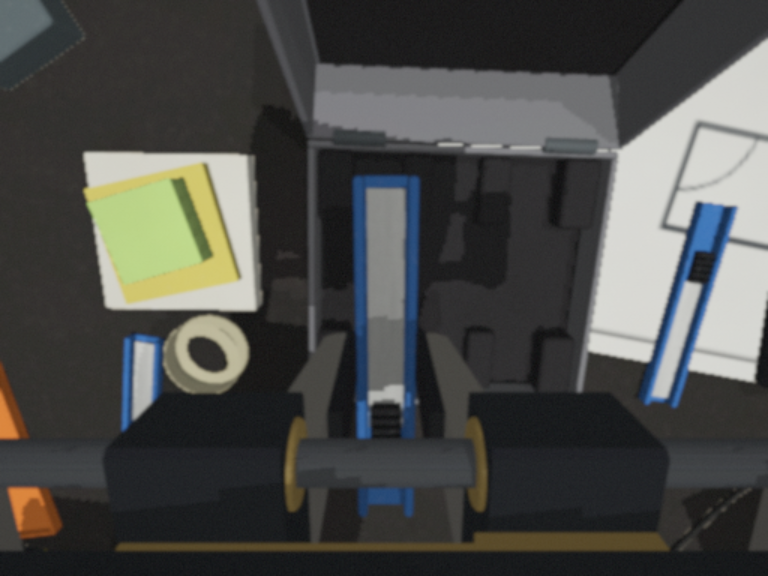

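View pics/t2.png

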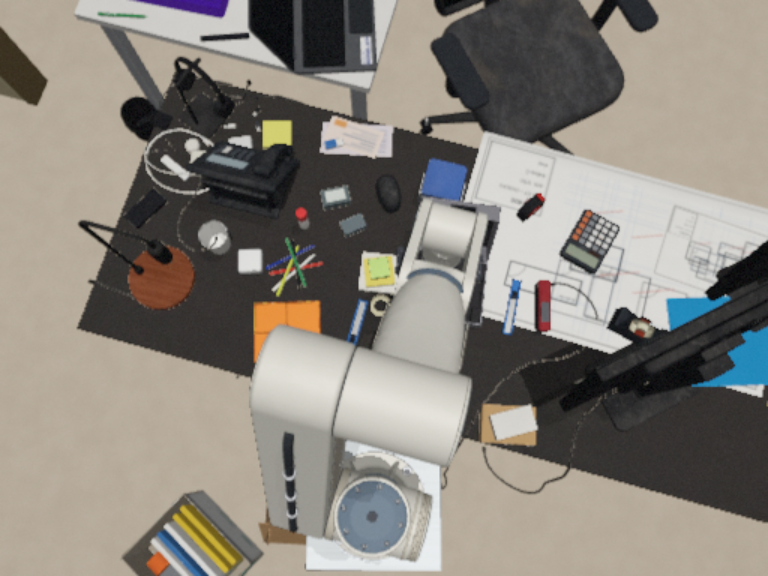

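Run:
```python
from h import *
r=cam('wrist');W=pts(r)
for n,(a,b) in dict(HLo=(308,148),Lo=(309,345),HRo=(617,155),Ro=(589,335),Ro2=(600,255),HLi=(319,150),Li=(319,330),HRi=(606,157),Ri=(582,335)).items():
    print(n,ray(r,a/1.5,b/1.5,.034).round(4))
# rim by depth
sel=(W[...,2]>.029)&(W[...,2]<.039)&(W[...,0]<.66)&(W[...,1]<-.05)
m=np.zeros(sel.shape,np.uint8);m[sel]=255
im=r['img'].copy();im[sel]=(0,0,255);cv2.imwrite('pics/w2m.png',cv2.resize(im,None,fx=1.5,fy=1.5))
# rim y edges vs x
for v in range(100,230,15):
    us=np.where(sel[v])[0]; print(v,us.min() if len(us) else '',us.max() if len(us) else '', us.tolist()[:12],us.tolist()[-12:])
```

```text
HLo [ 0.6109 -0.1001  0.034 ]
Lo [ 0.491  -0.0854  0.034 ]
HRo [ 0.5922 -0.2769  0.034 ]
Ro [ 0.4829 -0.2641  0.034 ]
Ro2 [ 0.5343 -0.2693  0.034 ]
HLi [ 0.6093 -0.1062  0.034 ]
Li [ 0.5006 -0.093   0.034 ]
HRi [ 0.5916 -0.2707  0.034 ]
Ri [ 0.4832 -0.2597  0.034 ]
100 208 413 [208, 209, 210, 211, 212, 302, 303, 304, 305, 306, 307, 308] [402, 403, 404, 405, 406, 407, 408, 409, 410, 411, 412, 413]
115 208 413 [208, 209, 210, 211, 212, 407, 408, 409, 410, 411, 412, 413] [208, 209, 210, 211, 212, 407, 408, 409, 410, 411, 412, 413]
130 208 411 [208, 209, 210, 211, 212, 405, 406, 407, 408, 409, 410, 411] [208, 209, 210, 211, 212, 405, 406, 407, 408, 409, 410, 411]
145 208 408 [208, 209, 210, 211, 212, 402, 403, 404, 405, 406, 407, 408] [208, 209, 210, 211, 212, 402, 403, 404, 405, 406, 407, 408]
160 208 405 [208, 209, 210, 211, 212, 400, 401, 402, 403, 404, 405] [208, 209, 210, 211, 212, 400, 401, 402, 403, 404, 405]
175 208 403 [208, 209, 210, 211, 212, 397, 398, 399, 400, 401, 402, 403] [208, 209, 210, 211, 212, 397, 398, 399, 400, 401, 402, 403]
190 208 400 [208, 209, 210, 211, 212, 394, 395, 396, 397, 398, 399, 400] [208, 209, 210, 211, 212, 394, 395, 396, 397, 398, 399, 400]
205 208 398 [208, 209, 210, 211, 393, 394, 395, 396, 397, 398] [208, 209, 210, 211, 393, 394, 395, 396, 397, 398]
220 208 395 [208, 209, 210, 211, 390, 391, 392, 393, 394, 395] [208, 209, 210, 211, 390, 391, 392, 393, 394, 395]
```

View pics/w2m.png

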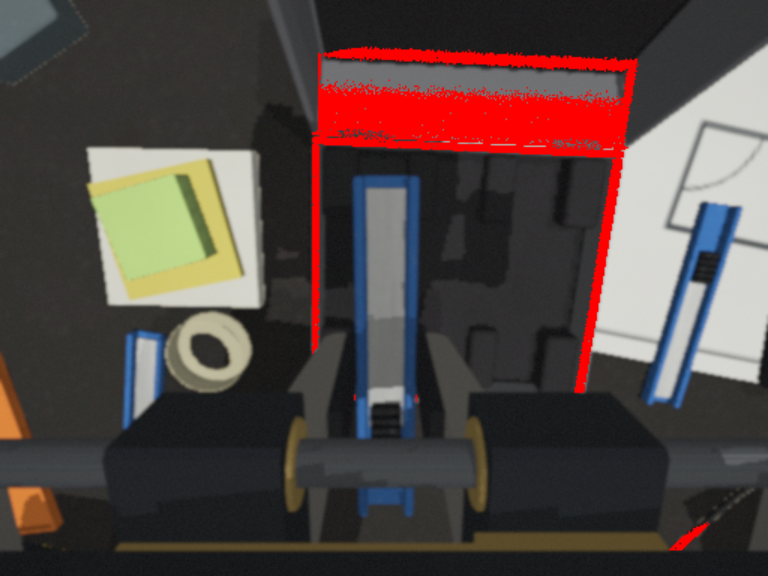

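Run:
```python
from h import *
r=cam('wrist');W=pts(r)
sel=(W[...,2]>.029)&(W[...,2]<.039)
L=[];R=[]
for v in range(106,232):
    us=np.where(sel[v,:440])[0]
    l=us[(us>195)&(us<220)]; q=us[us>385]
    if len(l):L.append(ray(r,(l.min()+l.max())/2,v,.034)[:2])
    if len(q):R.append(ray(r,(q.min()+q.max())/2,v,.034)[:2])
L=np.array(L);R=np.array(R)
fl=np.polyfit(L[:,0],L[:,1],1);fr=np.polyfit(R[:,0],R[:,1],1)
a=np.degrees(np.arctan([fl[0],fr[0]]));print('ang',a)
H=[];Hl=[]
for u in range(225,400,3):
    vs=np.where(sel[90:115,u])[0]+90; vb=vs.max(); H.append(ray(r,u,vb+.5,.034)[:2])
H=np.array(H);fh=np.polyfit(H[:,1],H[:,0],1);print('hinge ang',-np.degrees(np.arctan(fh[0])))
t=np.radians(a.mean());ex=np.array([np.cos(t),np.sin(t)]);ey=np.array([-ex[1],ex[0]])
print('w',(L@ey).mean()-(R@ey).mean(),'mid',((L@ey).mean()+(R@ey).mean())/2,'hinge inner',(np.median(H@ex)))
cy=((L@ey).mean()+(R@ey).mean())/2;cx=np.median(H@ex)-.0785
C=ex*cx+ey*cy;print('case',C,np.degrees(t))
for y in(-.049,0,.049):print(y,C+ey*y)
o=manip.get_obs();print(o['tool_pos'],o['tool_rot'])
# held cutter: ray at height
blobs(r,(100,120,60),(125,255,255),.145)
```

```text
ang [-7.60153917 -7.27823696]
hinge ang -7.2841037947688
w 0.17433602013150085 mid -0.11148300238271266 hinge inner 0.6214840421838681
case [ 0.52397732 -0.18085326] -7.4398880671602114
-0.049 [ 0.51763251 -0.22944074]
0 [ 0.52397732 -0.18085326]
0.049 [ 0.53032213 -0.13226578]
[ 0.52394902 -0.13676904  0.13653917] [-3.14131556e+00  4.87270528e-04 -8.14309535e-02]Traceback (most recent call last):
  File "<stdin>", line 24, in <module>
  File "h.py", line 28, in blobs
    print('px',c[:,0].mean(0).round(1),'ctr',round(cx,1),round(cy,1),'size',round(w,1),round(h,1),'ang(long)',round((a+90)%180-90,1),'z',hz.round(4))
                                                                                                                                         ^^^^^^^^
AttributeError: 'float' object has no attribute 'round'
```

Request:
apply_moves(
  moves=[
    [[0.042, 0.027, -0.1, 0, 0, -0.044], [0, 0, -0.1, 0, 0, 0], [0, 0, 0, 0, 0, 0]],
  ],
)

```text
time: 4.95
tool_pos: [0.5309, -0.1305, 0.0946]
tool_rot: [-3.141, 0.004, -0.127]
ft_force: [-0.8, 1.0, -0.5]
grip_width: 0.0233
```

Run:
```python
from h import *
for i in range(3):
    r=cam('wrist','w3.png',1.5);o=manip.get_obs();print(o['tool_pos'].round(4) if hasattr(o['tool_pos'],'round') else o['tool_pos'],o['tool_rot'][2],o['ft_force'])
```

```text
[ 0.5316 -0.1309  0.0958] -0.1271949239188528 [-0.39520667  0.45467835 -0.21739244]
[ 0.5324 -0.1312  0.0967] -0.12757909529904987 [ 1.20805738  0.43921999 -0.81000493]
[ 0.533  -0.1316  0.0973] -0.12806904686758025 [ 0.09705445  0.54084794 -0.37844889]
```

View pics/w3.png

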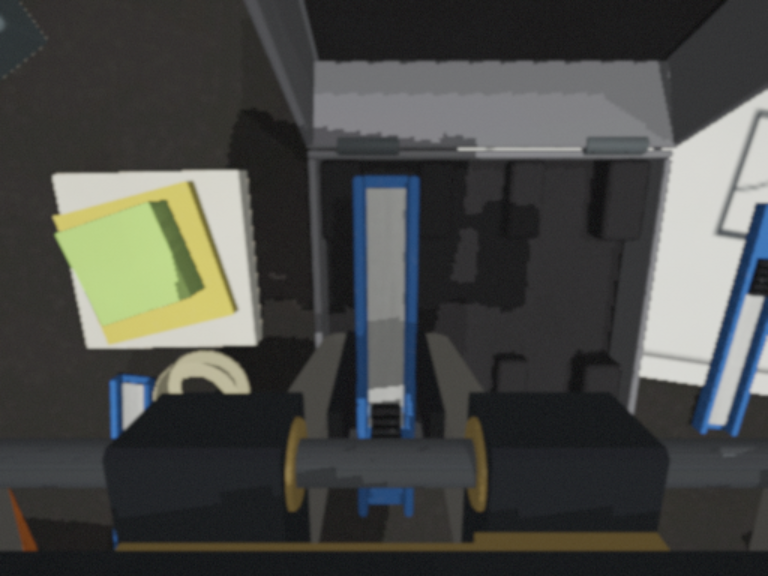

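The cutter hangs square to the case over the left lane (385,300), parallel to the hinge wall. I'll lower it now.

Request:
apply_moves(
  moves=[
    [[0, 0, -0.15, 0, 0, 0], [0, 0, -0.15, 0, 0, 0], [0, 0, -0.115, 0, 0, 0], [0, 0, 0, 0, 0, 0], [0, 0, 0, 0, 0, 0]],
  ],
)

```text
time: 5.6
tool_pos: [0.5332, -0.132, 0.0146]
tool_rot: [-3.142, -0.0, -0.129]
ft_force: [0.8, 0.5, -0.9]
grip_width: 0.0237
```

Request:
apply_moves(
  moves=[
    [[0, 0, 0, 0, 0, 0], [0, 0, 0, 0, 0, 0], [0, 0, 0, 0, 0, 0]],
  ],
  claw=0.65,
)

```text
time: 5.9
tool_pos: [0.5334, -0.1322, 0.0146]
tool_rot: [3.141, -0.002, -0.129]
ft_force: [-0.4, -0.2, 0.2]
grip_width: 0.0322
```

Request:
apply_moves(
  moves=[
    [[0, 0, 0.1, 0, 0, 0], [0, 0, 0.2, 0, 0, 0], [0, 0, 0.2, 0, 0, 0], [0, 0, 0, 0, 0, 0], [0, 0, 0, 0, 0, 0]],
  ],
)

```text
time: 6.4
tool_pos: [0.5335, -0.1322, 0.1148]
tool_rot: [3.141, -0.003, -0.129]
ft_force: [0.5, 0.1, 0.7]
grip_width: 0.0321
```

Run:
```python
from h import *
r=cam('wrist','w4.png',1.5);o=manip.get_obs();print(o['tool_pos'],o['tool_rot'][2],o['ft_force'])
blobs(r,(100,120,40),(125,255,255),.017,W=pts(r))
```

```text
[ 0.53256191 -0.13194044  0.11361543] -0.12942801391271863 [-0.41475128  0.0197024  -0.37484331]
px [ 95.5 252.8] ctr 491.8 30.1 size 28.3 25.7 ang(long) -15.6 z 0.0086
px [482.  209.2] ctr 488.3 -336.0 size 140.6 30.6 ang(long) -11.6 z 0.0078
px [256.9 191.4] ctr 531.1 -131.6 size 145.0 25.8 ang(long) -8.2 z 0.0104
```

View pics/w4.png

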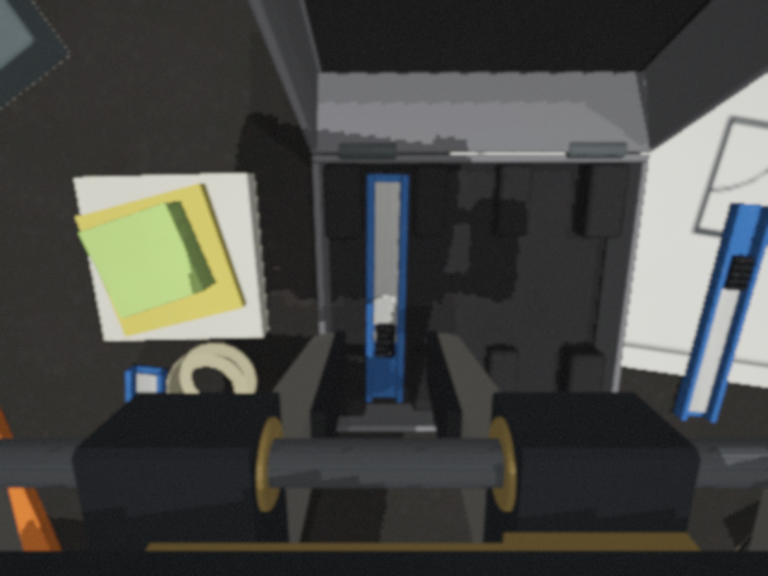

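Request:
apply_moves(
  moves=[
    [[-0.045, -0.206, 0, 0, 0, -0.014], [-0.045, -0.206, 0, 0, 0, -0.014], [-0.045, -0.206, 0, 0, 0, -0.014], [-0.045, -0.206, 0, 0, 0, -0.014], [-0.045, -0.206, 0, 0, 0, -0.014], [0, 0, 0, 0, 0, 0], [0, 0, 0, 0, 0, 0]],
  ],
  claw=0.46,
)

```text
time: 7.15
tool_pos: [0.4865, -0.3379, 0.1119]
tool_rot: [-3.14, 0.003, -0.205]
ft_force: [-0.4, -0.4, -0.7]
grip_width: 0.0498
```

Run:
```python
from h import *
r=cam('wrist','w5.png',1.5);o=manip.get_obs();print(o['tool_pos'],o['tool_rot'][2],o['ft_force'])
blobs(r,(100,120,40),(125,255,255),.012,W=pts(r))
```

```text
[ 0.4868829  -0.33702571  0.11214422] -0.20337416573291378 [ 0.35003759 -0.34356979  0.30513907]
px [264.1 188.5] ctr 485.5 -342.9 size 142.5 25.3 ang(long) -11.3 z 0.0054
px [ 27.6 188.9] ctr 529.5 -130.8 size 147.9 32.4 ang(long) -8.3 z 0.0121
```

View pics/w5.png

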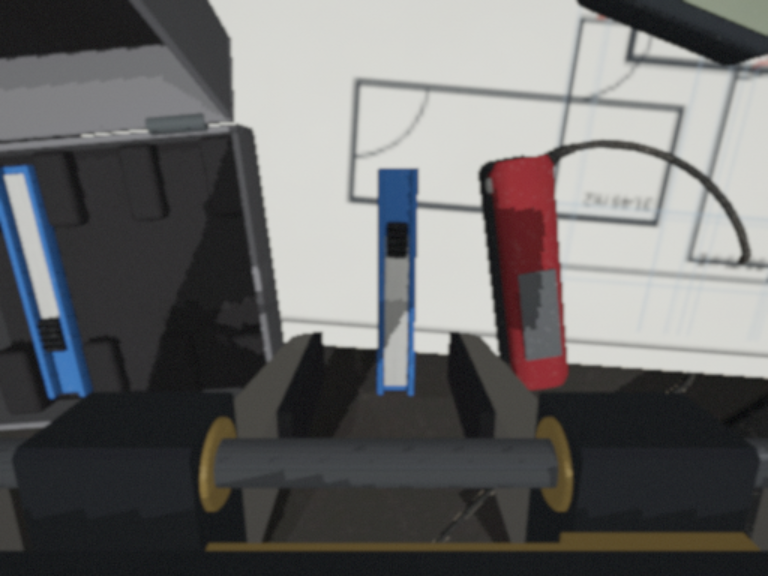

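Request:
apply_moves(
  moves=[
    [[0, -0.025, -0.1, 0, 0, 0], [0, 0, -0.2, 0, 0, 0], [0, 0, -0.15, 0, 0, 0], [0, 0, -0.08, 0, 0, 0], [0, 0, 0, 0, 0, 0], [0, 0, 0, 0, 0, 0]],
  ],
)

```text
time: 7.8
tool_pos: [0.4883, -0.3425, 0.0081]
tool_rot: [-3.142, -0.0, -0.202]
ft_force: [0.6, 1.0, 1.0]
grip_width: 0.0497
```

Request:
apply_moves(
  moves=[
    [[0, 0, 0, 0, 0, 0], [0, 0, 0, 0, 0, 0], [0, 0, 0, 0, 0, 0], [0, 0, 0, 0, 0, 0]],
  ],
  claw=1,
)

```text
time: 8.2
tool_pos: [0.4883, -0.3434, 0.0084]
tool_rot: [3.141, -0.001, -0.203]
ft_force: [-0.0, -0.3, 4.6]
grip_width: 0.0229
```

Request:
apply_moves(
  moves=[
    [[0, 0, 0.2, 0, 0, 0], [0, 0, 0.2, 0, 0, 0.05], [0, 0, 0.2, 0, 0, 0.143], [0, 0, 0.1, 0, 0, 0.143], [0.009, 0.0357, 0, 0, 0, 0.143], [0.009, 0.0357, 0, 0, 0, 0.143], [0.009, 0.0357, 0, 0, 0, 0.143], [0.009, 0.0357, 0, 0, 0, 0.143]],
  ],
)

```text
time: 9.0
tool_pos: [0.4949, -0.3142, 0.1478]
tool_rot: [3.141, -0.0, 0.754]
ft_force: [-0.7, 0.5, -0.8]
grip_width: 0.0227
```

Request:
apply_moves(
  moves=[
    [[0.009, 0.0357, 0, 0, 0, 0.143], [0.009, 0.0357, 0, 0, 0, 0.143], [0.009, 0.0357, 0, 0, 0, 0.143], [0.009, 0.0357, 0, 0, 0, 0.143], [0.009, 0.0357, 0, 0, 0, 0.143], [0.009, 0.0357, 0, 0, 0, 0.143], [0.009, 0.0357, 0, 0, 0, 0.143], [0.009, 0.0357, 0, 0, 0, 0.143]],
  ],
)

```text
time: 9.8
tool_pos: [0.5093, -0.257, 0.1477]
tool_rot: [-3.142, -0.0, 1.952]
ft_force: [-0.6, 0.1, -1.3]
grip_width: 0.0232
```

Request:
apply_moves(
  moves=[
    [[0.009, 0.0357, 0, 0, 0, 0.143], [0.009, 0.0357, 0, 0, 0, 0.143], [0.009, 0.0357, 0, 0, 0, 0.143], [0.009, 0.0357, 0, 0, 0, 0.143], [0, 0, 0, 0, 0, 0.143], [0, 0, 0, 0, 0, 0.143], [0, 0, 0, 0, 0, 0.143], [0, 0, 0, 0, 0, 0.02]],
  ],
)

```text
time: 10.6
tool_pos: [0.5165, -0.2287, 0.1477]
tool_rot: [-3.142, -0.0, 3.018]
ft_force: [0.4, -0.7, 0.3]
grip_width: 0.0234
```

Request:
apply_moves(
  moves=[
    [[0, 0, -0.1, 0, 0, 0], [0, 0, -0.1, 0, 0, 0], [0, 0, -0.05, 0, 0, 0], [0, 0, 0, 0, 0, 0], [0, 0, 0, 0, 0, 0]],
  ],
)

```text
time: 11.1
tool_pos: [0.5168, -0.2289, 0.098]
tool_rot: [-3.142, 0.0, 3.014]
ft_force: [0.8, -0.1, -0.5]
grip_width: 0.023
```

Run:
```python
from h import *
r=cam('wrist','w6.png',1.5);o=manip.get_obs();print(o['tool_pos'],o['tool_rot'][2],o['ft_force'],o['qpos'])
```

```text
[ 0.51705836 -0.22898539  0.09830985] 3.014359884112457 [-0.30484569 -0.03506608 -0.53334945] [-4.19556097e-01  3.99647845e-01  1.86076104e+00  3.24887087e-06
  8.80296020e-01 -1.86312162e+00]
```

View pics/w6.png

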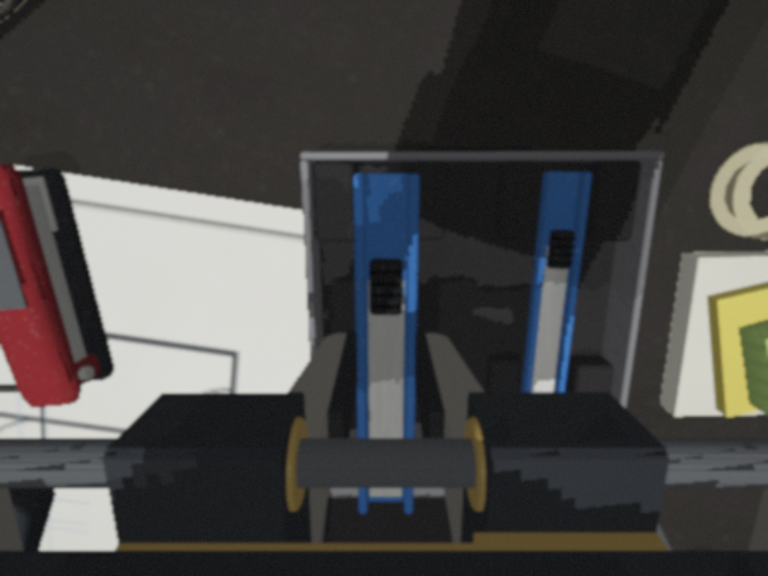

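Run:
```python
from h import *
r=cam('wrist')
t=np.radians(-7.44);ex=np.array([np.cos(t),np.sin(t)]);ey=np.array([-ex[1],ex[0]]);C=np.array([.5240,-.1809])
for n,(a,b) in dict(fl=(306,153),fr=(662,153),l2=(309,300),r2=(640,300),fl_i=(317,161),fr_i=(650,161)).items():
    p=ray(r,a/1.5,b/1.5,.034)[:2]-C; print(n,(p@ex).round(4),(p@ey).round(4))
```

```text
fl -0.0805 -0.0879
fr -0.0808 0.0882
l2 -0.0049 -0.0895
r2 -0.0052 0.0882
fl_i -0.0767 -0.0826
fr_i -0.077 0.0829
```

Request:
apply_moves(
  moves=[
    [[0, 0, -0.15, 0, 0, 0], [0, 0, -0.15, 0, 0, 0], [0, 0, -0.115, 0, 0, 0], [0, 0, 0, 0, 0, 0], [0, 0, 0, 0, 0, 0]],
  ],
)

```text
time: 11.7
tool_pos: [0.5169, -0.2289, 0.0153]
tool_rot: [-3.142, 0.0, 3.015]
ft_force: [0.0, 0.5, -1.0]
grip_width: 0.0237
```

Request:
apply_moves(
  moves=[
    [[0, 0, 0, 0, 0, 0], [0, 0, 0, 0, 0, 0], [0, 0, 0, 0, 0, 0]],
  ],
  claw=0.65,
)

```text
time: 12.0
tool_pos: [0.5172, -0.229, 0.0156]
tool_rot: [-3.141, 0.002, 3.015]
ft_force: [0.0, -0.2, 0.2]
grip_width: 0.0324
```

Request:
apply_moves(
  moves=[
    [[0, 0, 0.1, 0, 0, 0], [0, 0, 0.2, 0, 0, 0], [0, 0, 0.2, 0, 0, 0], [0, 0, 0, 0, 0, 0], [0, 0, 0, 0, 0, 0]],
  ],
)

```text
time: 12.5
tool_pos: [0.5173, -0.229, 0.1159]
tool_rot: [-3.141, 0.003, 3.015]
ft_force: [-0.2, 0.1, -0.8]
grip_width: 0.0321
```

Run:
```python
from h import *
r=cam('wrist','w7.png',1.5);o=manip.get_obs();print(o['tool_pos'],o['tool_rot'][2],o['ft_force'])
blobs(r,(100,120,40),(125,255,255),.017,W=pts(r))
r=cam('top','t7.png',1.5)
blobs(r,(100,120,80),(125,255,255),.012,W=pts(r))
```

```text
[ 0.51641783 -0.22866621  0.11462112] 3.015326817996385 [ 0.70074128  0.07312375 -0.43297293]
px [257.1 189.9] ctr 518.2 -228.8 size 144.2 26.0 ang(long) -7.2 z 0.0103
px [363.  186.8] ctr 527.9 -132.6 size 141.0 28.3 ang(long) -8.4 z 0.0112
px [121.  369.6] ctr -116.6 447.8 size 147.0 21.0 ang(long) 46.9 z -0.4774
px [492.4 242.9] ctr 361.6 -882.1 size 208.9 145.9 ang(long) -87.5 z 0.0094
px [462.6 205.2] ctr 476.0 -817.7 size 165.5 73.8 ang(long) -82.3 z 0.0103
px [295.9 119.7] ctr 823.4 -175.8 size 104.6 103.6 ang(long) -14.6 z 0.0638
```

View pics/w7.png

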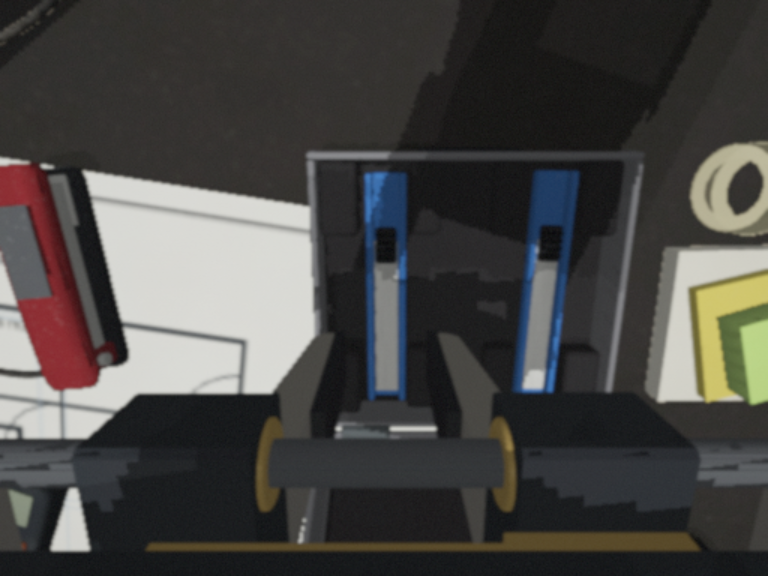

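View pics/t7.png

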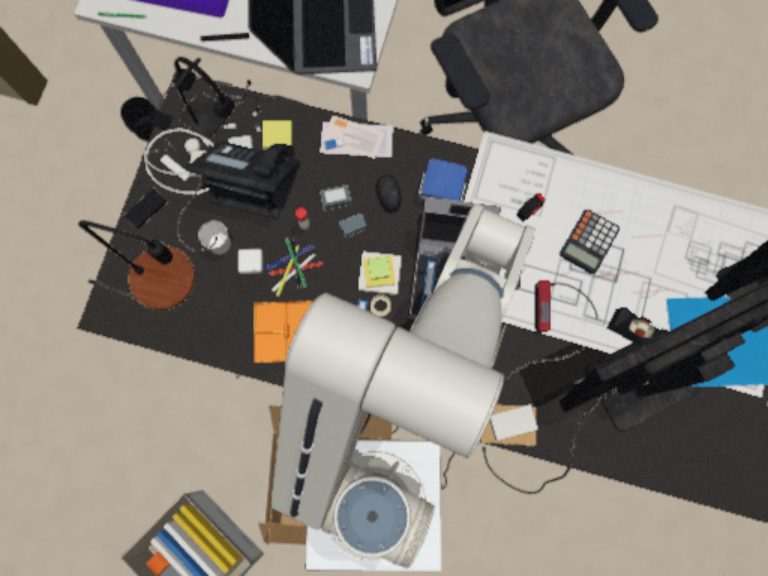

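Request:
apply_moves(
  moves=[
    [[-0.064, 0.199, 0, 0, 0, -0.02], [-0.064, 0.199, 0, 0, 0, -0.02], [-0.064, 0.199, 0, 0, 0, -0.02], [-0.064, 0.199, 0, 0, 0, -0.02], [-0.064, 0.199, 0, 0, 0, -0.02], [-0.064, 0.199, 0, 0, 0, -0.0275], [-0.064, 0.199, 0, 0, 0, 0], [0, 0, 0, 0, 0, 0]],
  ],
  claw=0.46,
)

```text
time: 13.4
tool_pos: [0.4241, 0.053, 0.1133]
tool_rot: [-3.141, -0.004, 2.885]
ft_force: [-0.2, -0.4, -0.1]
grip_width: 0.0495
```

Run:
```python
from h import *
r=cam('wrist','w8.png',1.5);o=manip.get_obs();print(o['tool_pos'],o['tool_rot'][2],o['ft_force'])
blobs(r,(100,120,40),(125,255,255),.012,W=pts(r))
print('orange');blobs(r,(8,180,100),(18,255,255),.009,300,pts(r))
```

```text
[0.42528678 0.0514775  0.11347835] 2.885818020022232 [-0.1761317  -1.33969659  0.55728237]
px [ 14.4 348.8] ctr 524.7 -241.4 size 47.1 7.4 ang(long) -14.5 z 0.0151
px [  5.1 289. ] ctr 455.4 -217.7 size 12.1 6.8 ang(long) 75.3 z 0.0146
px [505.2 287.5] ctr 579.6 269.4 size 15.3 11.3 ang(long) 75.3 z 0.0119
px [256.2 192.6] ctr 427.4 51.5 size 144.1 25.4 ang(long) -14.9 z 0.0054
orange
px [411.2 171.2] ctr 418.0 186.6 size 146.5 93.8 ang(long) 2.5 z 0.0084
```

View pics/w8.png

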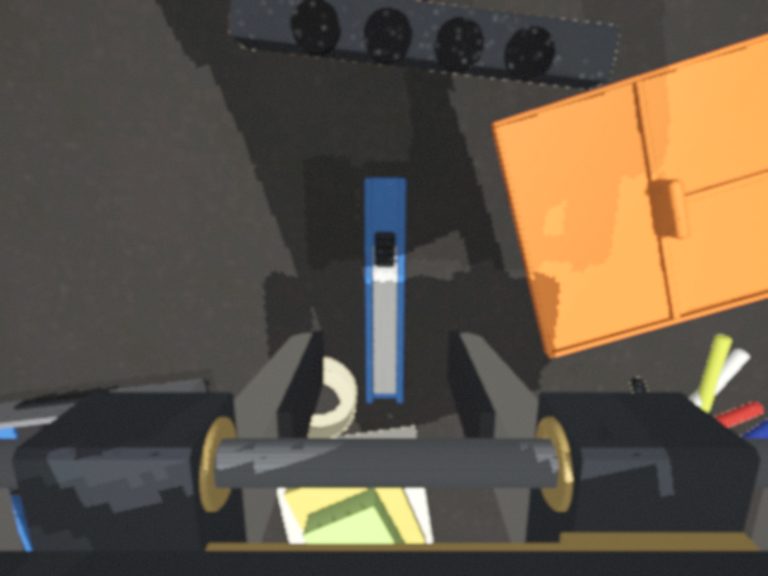

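Request:
apply_moves(
  moves=[
    [[0, 0.009, -0.1, 0, 0, 0], [0, 0, -0.2, 0, 0, 0], [0, 0, -0.15, 0, 0, 0], [0, 0, -0.08, 0, 0, 0], [0, 0, 0, 0, 0, 0], [0, 0, 0, 0, 0, 0]],
  ],
)

```text
time: 14.05
tool_pos: [0.4267, 0.0509, 0.0082]
tool_rot: [-3.141, -0.002, 2.881]
ft_force: [0.5, 0.1, 1.0]
grip_width: 0.0497
```

Request:
apply_moves(
  moves=[
    [[0, 0, 0, 0, 0, 0], [0, 0, 0, 0, 0, 0], [0, 0, 0, 0, 0, 0], [0, 0, 0, 0, 0, 0]],
  ],
  claw=1,
)

```text
time: 14.45
tool_pos: [0.4275, 0.0517, 0.0092]
tool_rot: [3.141, 0.001, 2.882]
ft_force: [-0.0, 0.5, 4.8]
grip_width: 0.0228
```

Request:
apply_moves(
  moves=[
    [[0, 0, 0.2, 0, 0, 0], [0, 0, 0.2, 0, 0, 0], [0, 0, 0.2, 0, 0, 0], [0, 0, 0, 0, 0, 0], [0, 0, 0, 0, 0, 0]],
  ],
)

```text
time: 14.95
tool_pos: [0.4275, 0.0518, 0.1293]
tool_rot: [3.141, 0.002, 2.882]
ft_force: [-0.2, -0.8, -0.0]
grip_width: 0.0227
```

Request:
apply_moves(
  moves=[
    [[0.081, -0.194, 0, 0, 0, 0.025], [0.081, -0.194, 0, 0, 0, 0.025], [0.081, -0.194, 0, 0, 0, 0.025], [0.081, -0.194, 0, 0, 0, 0.025], [0.081, -0.194, 0, 0, 0, 0.024], [0.081, -0.194, 0, 0, 0, 0], [0, 0, -0.15, 0, 0, 0], [0, 0, 0, 0, 0, 0]],
  ],
)

```text
time: 15.75
tool_pos: [0.5208, -0.1809, 0.0938]
tool_rot: [3.14, -0.008, 3.01]
ft_force: [-0.5, 0.4, -0.5]
grip_width: 0.0227
```

Run:
```python
from h import *
r=cam('wrist','w9.png',1.5);o=manip.get_obs();print(o['tool_pos'],o['tool_rot'][2],o['ft_force'])
```

```text
[ 0.52126496 -0.18039332  0.09541444] 3.0108220982814946 [ 1.15755885 -0.27326847 -0.26392263]
```

View pics/w9.png

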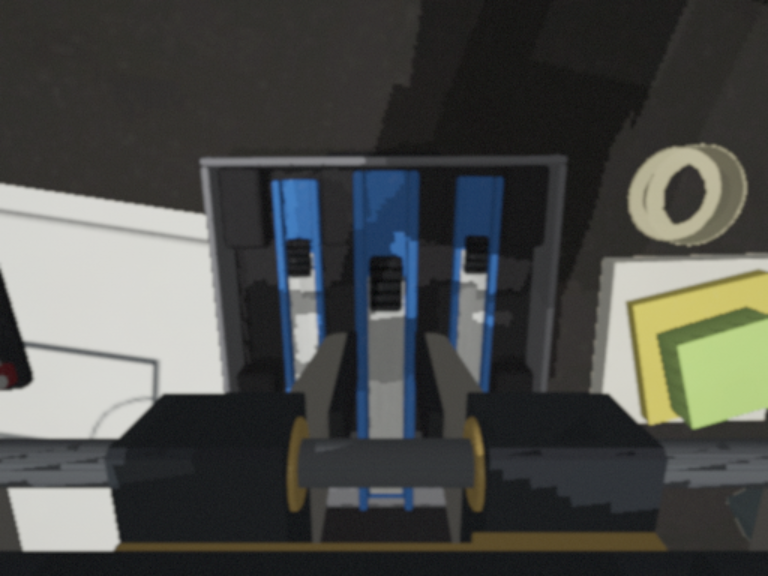

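Request:
apply_moves(
  moves=[
    [[0, 0, -0.15, 0, 0, 0], [0, 0, -0.15, 0, 0, 0], [0, 0, -0.12, 0, 0, 0], [0, 0, 0, 0, 0, 0], [0, 0, 0, 0, 0, 0]],
  ],
)

```text
time: 16.3
tool_pos: [0.5239, -0.1804, 0.015]
tool_rot: [3.141, -0.001, 3.013]
ft_force: [-0.1, -0.7, -0.6]
grip_width: 0.0236
```

Request:
apply_moves(
  moves=[
    [[0, 0, 0, 0, 0, 0], [0, 0, 0, 0, 0, 0], [0, 0, 0, 0, 0, 0]],
  ],
  claw=0.68,
)

```text
time: 16.6
tool_pos: [0.5248, -0.1813, 0.0157]
tool_rot: [-3.141, 0.002, 3.012]
ft_force: [-0.2, -0.9, 0.3]
grip_width: 0.0296
```

Request:
apply_moves(
  moves=[
    [[0, 0, 0.1, 0, 0, 0], [0, 0, 0.2, 0, 0, 0], [0, 0, 0.2, 0, 0, 0], [0, 0, 0.1, 0, 0, 0], [0, 0, 0, 0, 0, 0]],
  ],
)

```text
time: 17.1
tool_pos: [0.5264, -0.1819, 0.1384]
tool_rot: [-3.14, 0.006, 3.012]
ft_force: [1.1, -0.9, -1.3]
grip_width: 0.0296
```

Run:
```python
from h import *
r=cam('wrist','w10.png',1.5);o=manip.get_obs();print(o['tool_pos'],o['tool_rot'][2],o['ft_force'])
blobs(r,(100,120,40),(125,255,255),.017,W=pts(r))
```

```text
[ 0.52522195 -0.18155091  0.13639747] 3.01156094249926 [-0.37122794  0.70436554 -0.27353652]
px [208.1 173. ] ctr 509.7 -227.5 size 125.9 26.7 ang(long) -6.9 z 0.0135
px [258.  181.2] ctr 524.7 -180.6 size 144.9 25.9 ang(long) -7.2 z 0.0103
px [308.7 173.1] ctr 522.6 -131.0 size 129.9 26.6 ang(long) -8.3 z 0.0147
```

View pics/w10.png

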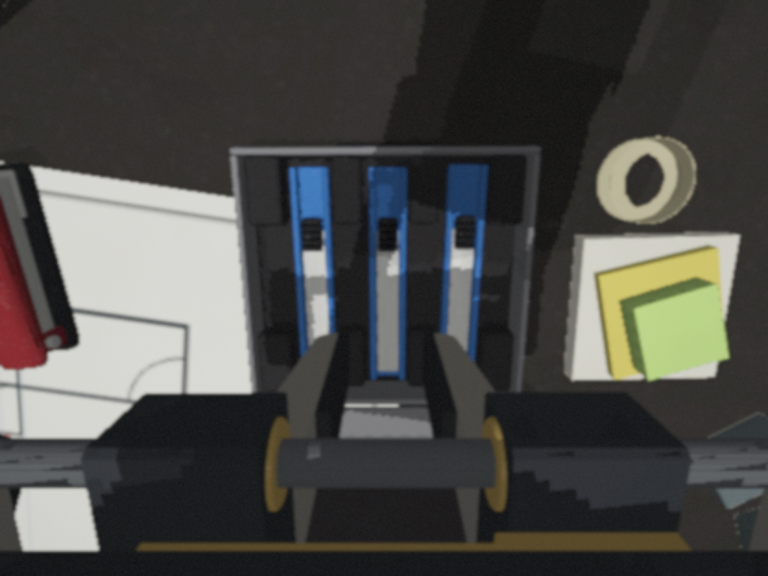

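Request:
apply_moves(
  moves=[
    [[-0.0614, 0.2247, 0, 0, 0, 0.02], [-0.0614, 0.2247, 0, 0, 0, 0.02], [-0.0614, 0.2247, 0, 0, 0, 0.02], [-0.0614, 0.2247, 0, 0, 0, 0.02], [-0.0614, 0.2247, 0, 0, 0, 0.03], [-0.0614, 0.2247, 0, 0, 0, 0.03], [-0.0614, 0.2247, 0, 0, 0, 0.03], [-0.0614, 0.2247, 0, 0, 0, 0]],
  ],
  claw=0.55,
)

```text
time: 17.95
tool_pos: [0.4243, 0.1797, 0.1335]
tool_rot: [-3.141, -0.002, -3.093]
ft_force: [1.5, 0.9, 0.4]
grip_width: 0.0415
```

Request:
apply_moves(
  moves=[
    [[-0.0614, 0.2247, 0, 0, 0, 0], [0, 0, 0, 0, 0, 0], [0, 0, 0, 0, 0, 0], [0, 0, 0, 0, 0, 0]],
  ],
)

```text
time: 18.35
tool_pos: [0.4133, 0.2222, 0.1338]
tool_rot: [-3.141, -0.001, -3.094]
ft_force: [0.1, -0.2, -0.3]
grip_width: 0.0413
```

Run:
```python
from h import *
r=cam('wrist','w11.png',1.5);o=manip.get_obs();print(o['tool_pos'],o['tool_rot'][2],o['ft_force'])
W=pts(r)
sel=(W[...,2]>.022)&(W[...,2]<.036)&(abs(W[...,0]-.4145)<.06)&(abs(W[...,1]-.223)<.05)
P=W[sel];print(len(P),P.min(0),P.max(0),cv2.minAreaRect((P[:,:2]*1000).astype(np.float32)))
print('orange');blobs(r,(8,180,100),(18,255,255),.009,300,W)
r=cam('top')
blobs(r,(8,180,100),(18,255,255),.009,300,pts(r))
```

```text
[0.41359173 0.22195552 0.13400692] -3.0947521877043553 [0.50277386 1.28244835 0.1850281 ]
305 [0.39910847 0.21899857 0.02341055] [0.43217285 0.22791233 0.03230315] ((415.6050109863281, 223.48748779296875), (32.995338439941406, 7.65352201461792), 2.636072874069214)
orange
px [243.2 178.9] ctr 415.4 223.5 size 164.6 149.4 ang(long) -87.3 z 0.0038
```

View pics/w11.png

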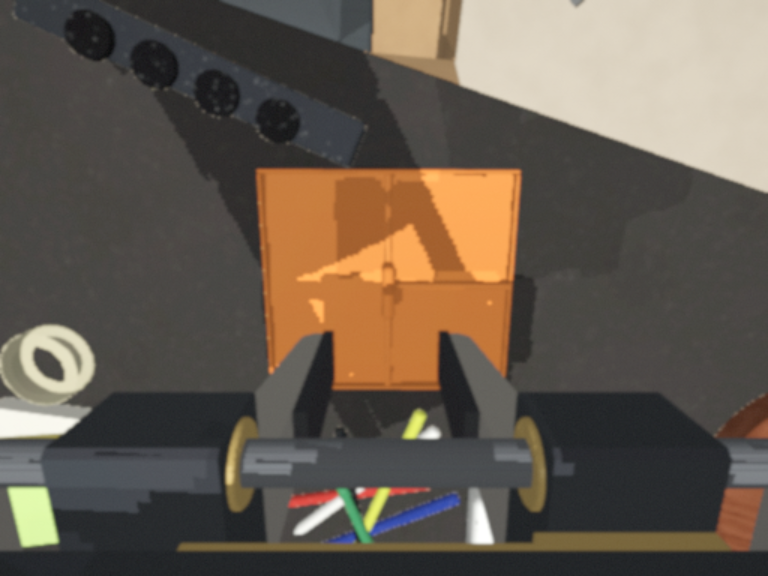

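Request:
apply_moves(
  moves=[
    [[0.007, 0.006, -0.1, 0, 0, 0], [0, 0, -0.2, 0, 0, 0], [0, 0, -0.2, 0, 0, 0], [0, 0, -0.1, 0, 0, 0], [0, 0, 0, 0, 0, 0], [0, 0, 0, 0, 0, 0]],
  ],
)

```text
time: 19.05
tool_pos: [0.4154, 0.2237, 0.0148]
tool_rot: [-3.141, -0.001, -3.095]
ft_force: [0.7, -0.3, 0.7]
grip_width: 0.0411
```

Request:
apply_moves(
  moves=[
    [[0, 0, 0, 0, 0, 0], [0, 0, 0, 0, 0, 0], [0, 0, 0, 0, 0, 0], [0, 0, 0, 0, 0, 0], [0, 0, 0, 0, 0, 0]],
  ],
  claw=1,
  grip_force=45,
)

```text
time: 19.55
tool_pos: [0.4153, 0.2247, 0.0151]
tool_rot: [3.141, 0.001, -3.093]
ft_force: [-0.5, -1.0, 6.2]
grip_width: 0.0074
```

Request:
apply_moves(
  moves=[
    [[0, 0, 0.1, 0, 0, 0], [0, 0, 0.2, 0, 0, 0], [0, 0, 0.2, 0, 0, 0], [0, 0, 0.1, 0, 0, 0], [0, 0, 0, 0, 0, 0], [0, 0, 0, 0, 0, 0]],
  ],
)

```text
time: 20.15
tool_pos: [0.4149, 0.2244, 0.1343]
tool_rot: [3.141, 0.0, -3.093]
ft_force: [-0.1, -0.8, -1.6]
grip_width: 0.0072
```

Run:
```python
from h import *
r=cam('wrist','w12.png',1.5);o=manip.get_obs();print(o['tool_pos'],o['tool_rot'],o['ft_force'],o['grip_width'])
W=pts(r)
hsv=cv2.cvtColor(r['img'],cv2.COLOR_BGR2HSV);m=cv2.inRange(hsv,(8,180,100),(18,255,255))>0
P=W[m];print(np.percentile(P[:,2],[5,25,50,75,95]))
```

```text
[0.41432331 0.22414924 0.13352423] [-3.14097261e+00 -1.29764471e-03 -3.09339386e+00] [-0.46204813  0.09980847 -0.96032428] 0.007107691331785302
[nan nan nan nan nan]
```

View pics/w12.png

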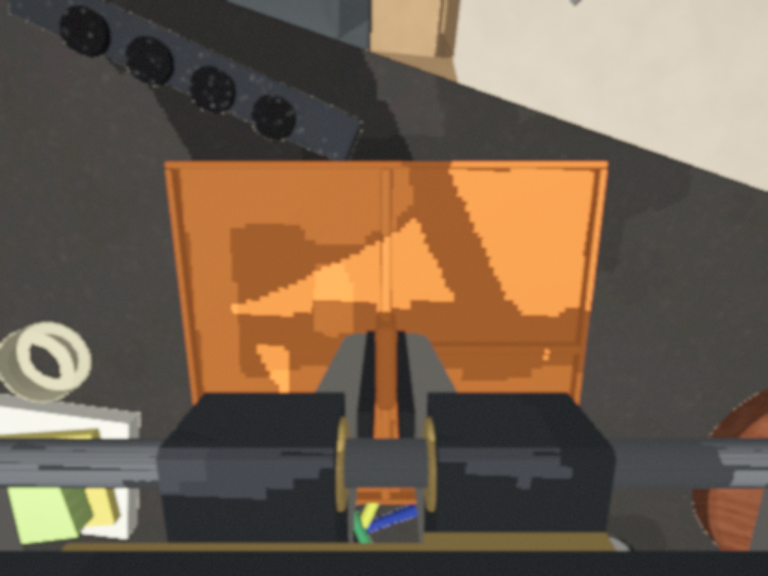

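Request:
apply_moves(
  moves=[
    [[0.0548, -0.2024, 0, 0, 0, -0.02], [0.0548, -0.2024, 0, 0, 0, -0.02], [0.0548, -0.2024, 0, 0, 0, -0.02], [0.0548, -0.2024, 0, 0, 0, -0.02], [0.0548, -0.2024, 0, 0, 0, -0.02], [0.0548, -0.2024, 0, 0, 0, -0.02], [0.0548, -0.2024, 0, 0, 0, -0.02], [0.0548, -0.2024, 0, 0, 0, -0.028]],
  ],
)

```text
time: 21.0
tool_pos: [0.5017, -0.1009, 0.1326]
tool_rot: [3.141, -0.003, 3.013]
ft_force: [0.5, 0.3, -1.7]
grip_width: 0.0072
```

Request:
apply_moves(
  moves=[
    [[0.0548, -0.2024, 0, 0, 0, 0], [0.0548, -0.2024, 0, 0, 0, 0], [0, 0, -0.15, 0, 0, 0], [0, 0, -0.1, 0, 0, 0], [0, 0, 0, 0, 0, 0], [0, 0, 0, 0, 0, 0], [0, 0, 0, 0, 0, 0]],
  ],
)

```text
time: 21.7
tool_pos: [0.525, -0.1801, 0.085]
tool_rot: [-3.142, 0.0, 3.014]
ft_force: [0.4, -0.7, -1.8]
grip_width: 0.0074
```

Run:
```python
from h import *
r=cam('wrist','w13.png',1.5);o=manip.get_obs();print(o['tool_pos'],o['tool_rot'],o['ft_force'],o['grip_width'])
```

```text
[ 0.52525258 -0.1802014   0.08530998] [-3.14132816e+00  1.06448699e-03  3.01426751e+00] [-0.14446357 -0.08968788 -0.65237152] 0.007673802491229121
```

View pics/w13.png

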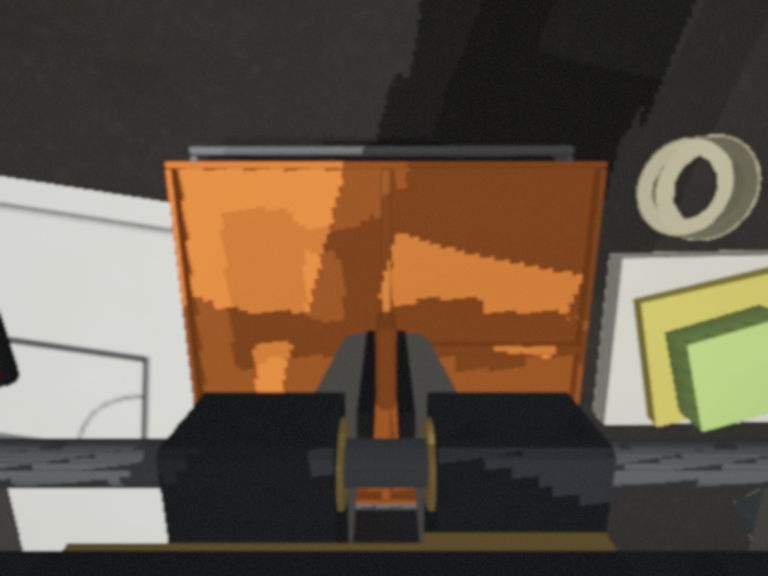

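Run:
```python
from h import *
r=cam('wrist')
o=manip.get_obs();z=o['tool_pos'][2]-.0145
t=np.radians(-7.44);ex=np.array([np.cos(t),np.sin(t)]);ey=np.array([-ex[1],ex[0]]);C=np.array([.5250,-.1810])
for n,(a,b,h) in dict(tl=(165,162,z+.009),tr=(607,162,z+.009),cl=(189,147,.034),cr=(575,147,.034)).items():
    p=ray(r,a/1.5,b/1.5,h)[:2]-C; print(n,(p@ex).round(4),(p@ey).round(4))
print(o['tool_pos'],(np.array(o['tool_pos'])[:2]-C)@ex,(np.array(o['tool_pos'])[:2]-C)@ey)
```

```text
tl -0.0743 -0.0812
tr -0.0746 0.0834
cl -0.0818 -0.0906
cr -0.0822 0.0892
[ 0.5253267  -0.18021426  0.08545177] 0.00022220364019617968 0.0008214260495899053
```

Request:
apply_moves(
  moves=[
    [[-0.002, -0.0075, 0, 0, 0, 0], [0, 0, -0.08, 0, 0, 0], [0, 0, -0.08, 0, 0, 0], [0, 0, -0.04, 0, 0, 0], [0, 0, 0, 0, 0, 0], [0, 0, 0, 0, 0, 0]],
  ],
)

```text
time: 22.4
tool_pos: [0.5246, -0.1819, 0.0451]
tool_rot: [-3.141, 0.0, 3.014]
ft_force: [0.1, -0.0, -1.2]
grip_width: 0.0078
```

Request:
apply_moves(
  moves=[
    [[0, 0, -0.02, 0, 0, 0], [0, 0, -0.01, 0, 0, 0], [0, 0, 0, 0, 0, 0], [0, 0, 0, 0, 0, 0]],
  ],
)

```text
time: 22.8
tool_pos: [0.5247, -0.1819, 0.0391]
tool_rot: [-3.141, 0.001, 3.014]
ft_force: [-1.7, 0.3, 5.3]
grip_width: 0.0075
```

Request:
apply_moves(
  moves=[
    [[0, 0, 0, 0, 0, 0], [0, 0, 0, 0, 0, 0], [0, 0, 0, 0, 0, 0], [0, 0, 0, 0, 0, 0]],
  ],
  claw=0.6,
  grip_force=25,
)

```text
time: 23.2
tool_pos: [0.5242, -0.1818, 0.0385]
tool_rot: [3.142, -0.0, 3.014]
ft_force: [0.5, -0.0, 0.2]
grip_width: 0.0363
```

Request:
apply_moves(
  moves=[
    [[0, 0, 0.1, 0, 0, 0], [0, 0, 0.2, 0, 0, 0], [0, 0, 0.2, 0, 0, 0], [0, 0, 0.1, 0, 0, 0], [0, 0, 0, 0, 0, 0], [0, 0, 0, 0, 0, 0]],
  ],
)

```text
time: 23.8
tool_pos: [0.5242, -0.1818, 0.1584]
tool_rot: [-3.141, 0.0, 3.014]
ft_force: [-0.8, -0.2, -0.1]
grip_width: 0.0367
```

Run:
```python
from h import *
r=cam('wrist','w14.png',1.5);o=manip.get_obs();print(o['tool_pos'],o['tool_rot'],o['ft_force'],o['grip_width'])
W=pts(r)
blobs(r,(8,180,60),(18,255,255),.033,300,W)
t=np.radians(-7.44);ex=np.array([np.cos(t),np.sin(t)]);ey=np.array([-ex[1],ex[0]]);C=np.array([.5250,-.1810])
L=np.stack([(W[...,:2]-C)@ex,(W[...,:2]-C)@ey],-1)
for x in(-60,-20,20,60):
  print(x,[ (lambda q:(round(float(np.median(q))*1000,1),len(q)) if len(q) else None)(W[...,2][(abs(L[...,0]*1000-x)<4)&(abs(L[...,1]*1000-y)<4)]) for y in(-70,-40,-15,15,42,70)])
r=cam('top','t14.png',1.5)
print('red');blobs(r,(0,120,80),(6,255,255),.046,40,pts(r));blobs(r,(172,120,80),(180,255,255),.046,40,pts(r))
```

```text
[ 0.52363173 -0.18156222  0.15762497] [ 3.14133322e+00 -1.25632020e-03  3.01373211e+00] [ 0.23297368 -0.00118173  0.1231938 ] 0.03651406996265901
px [253.8 185.3] ctr 524.2 -182.0 size 164.7 150.2 ang(long) 82.6 z 0.0278
-60 [(28.0, 65), (27.7, 71), (27.9, 71), (27.7, 73), (27.6, 78), (27.6, 74)]
-20 [(27.6, 64), (271.4, 1436), (273.7, 845), (273.7, 797), (271.7, 1461), (27.7, 62)]
20 [(27.9, 58), (27.6, 55), (27.3, 53), (27.7, 52), (27.4, 52), (27.3, 57)]
60 [(27.4, 15), None, (27.5, 56), (27.7, 56), None, (27.3, 25)]
red
px [200.6 142.2] ctr 714.5 193.5 size 32.3 27.1 ang(long) 0.5 z 0.0918
px [361.7 204. ] ctr 479.3 -417.4 size 126.7 26.2 ang(long) -2.4 z 0.0415
```

View pics/w14.png

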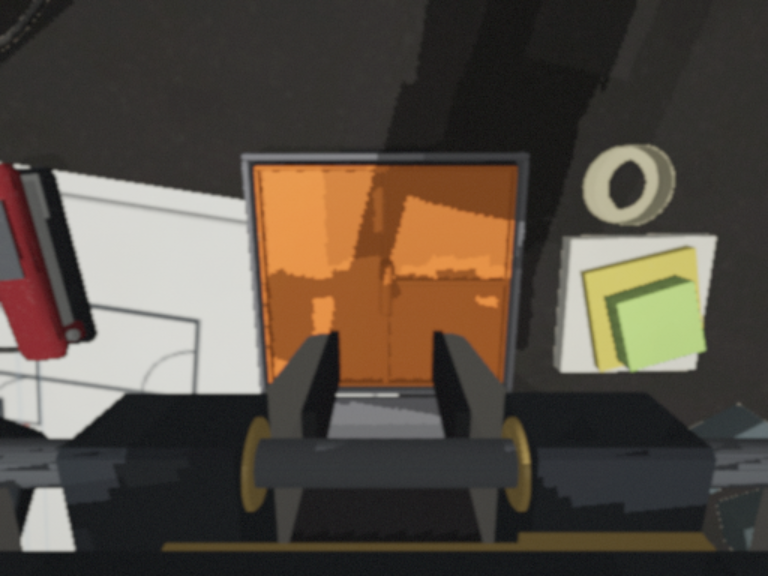

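View pics/t14.png

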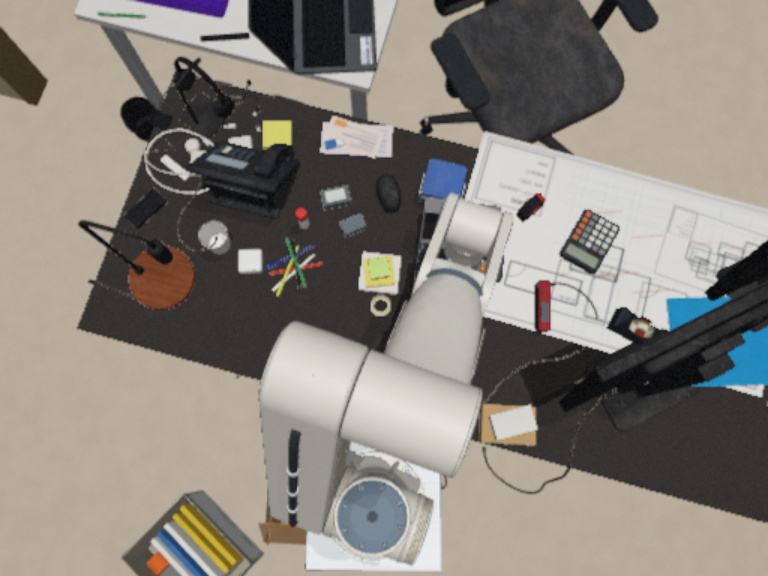

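Run:
```python
from h import *
r=cam('top');W=pts(r)
for z0,z1 in((.05,.1),(.1,.2),(.2,.3),(.3,.45),(.45,.7)):
    P=W[(W[...,1]<-.42)&(W[...,1]>-.75)&(W[...,0]>.2)&(W[...,0]<.8)&(W[...,2]>z0)&(W[...,2]<z1)]
    if len(P):print(z0,len(P),P.min(0),P.max(0), 'nearest y',P[P[:,1].argmax()])
```

```text
0.05 290 [ 0.20076514 -0.675413    0.05017733] [ 0.75917002 -0.4202093   0.09846214] nearest y [ 0.74389763 -0.4202093   0.05850814]
0.1 165 [ 0.22301629 -0.6524961   0.10012789] [ 0.28726173 -0.43883989  0.19927135] nearest y [ 0.27183583 -0.43883989  0.19734124]
0.2 317 [ 0.21290023 -0.74833075  0.20058629] [ 0.48051901 -0.42262735  0.29997868] nearest y [ 0.21836312 -0.42262735  0.29461025]
0.3 1328 [ 0.2221512  -0.74988807  0.30004943] [ 0.49400231 -0.4206536   0.44995772] nearest y [ 0.22324313 -0.4206536   0.34651759]
0.45 2466 [ 0.2364398  -0.74971813  0.45007589] [ 0.50142824 -0.4202205   0.56620545] nearest y [ 0.26941021 -0.4202205   0.5582102 ]
```

Request:
apply_moves(
  moves=[
    [[-0.0375, -0.196, 0, 0, 0, 0.014], [-0.0375, -0.196, 0, 0, 0, 0.014], [-0.0375, -0.196, 0, 0, 0, 0.014], [-0.0375, -0.196, 0, 0, 0, 0.014], [-0.0375, -0.196, 0, 0, 0, 0.014], [0, 0, 0, 0, 0, 0], [0, 0, 0, 0, 0, 0]],
  ],
  claw=0.35,
)

```text
time: 24.65
tool_pos: [0.4859, -0.3778, 0.1571]
tool_rot: [3.14, -0.002, 3.085]
ft_force: [0.2, -0.1, 0.8]
grip_width: 0.0597
```

Run:
```python
from h import *
r=cam('wrist','w15.png',1.5);o=manip.get_obs();print(o['tool_pos'],o['tool_rot'],o['ft_force'],o['grip_width'])
W=pts(r)
blobs(r,(0,120,60),(8,255,255),.044,200,W);blobs(r,(170,120,60),(180,255,255),.044,200,W)
sel=(W[...,2]>.03)&(W[...,2]<.05)&(W[...,0]>.35)&(W[...,0]<.6)&(W[...,1]>-.5)&(W[...,1]<-.33)
P=W[sel];print(len(P),P.min(0),P.max(0),cv2.minAreaRect((P[:,:2]*1000).astype(np.float32)))
```

```text
[ 0.48616772 -0.37693998  0.15730998] [ 3.13987155e+00 -1.74420899e-03  3.08605764e+00] [ 0.66344816  0.12443576 -0.14058268] 0.05967057638405142
px [214.8 184. ] ctr 480.8 -417.9 size 125.4 30.5 ang(long) -2.4 z 0.0438
4082 [ 0.41783043 -0.4374326   0.03086603] [ 0.54822978 -0.40140448  0.0492132 ] ((483.1197509765625, -420.0101318359375), (33.06364059448242, 130.12303161621094), 87.84722137451172)
```

View pics/w15.png

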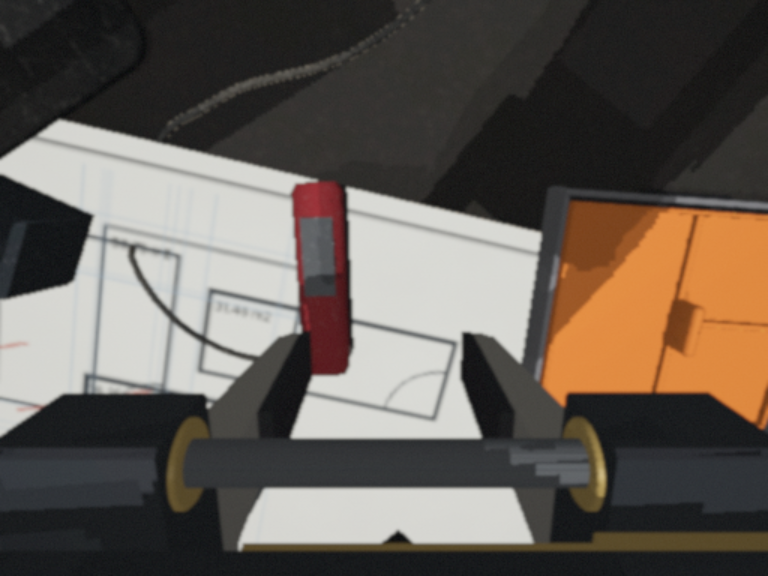

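Run:
```python
from h import *
r=cam('top');W=pts(r)
P=W[(W[...,0]>.35)&(W[...,0]<.62)&(W[...,2]>.06)&(W[...,1]<-.44)&(W[...,1]>-.8)]
for z in np.arange(.05,.6,.1):
    q=P[(P[:,2]>z)&(P[:,2]<z+.1)]
    if len(q):print(round(z,2),len(q),'ymax',q[q[:,1].argmax()].round(3))
P=W[(W[...,0]>.1)&(W[...,0]<.4)&(W[...,2]>.06)&(W[...,1]<-.2)&(W[...,1]>-.8)]
for z in np.arange(.05,.6,.1):
    q=P[(P[:,2]>z)&(P[:,2]<z+.1)]
    if len(q):print(round(z,2),len(q),'ymax',q[q[:,1].argmax()].round(3))
```

```text
0.05 133 ymax [ 0.433 -0.585  0.065]
0.15 37 ymax [ 0.472 -0.731  0.237]
0.25 234 ymax [ 0.488 -0.44   0.285]
0.35 263 ymax [ 0.493 -0.721  0.441]
0.45 387 ymax [ 0.479 -0.441  0.547]
0.55 422 ymax [ 0.466 -0.441  0.552]
0.05 154 ymax [ 0.172 -0.371  0.077]
0.15 181 ymax [ 0.226 -0.394  0.238]
0.25 416 ymax [ 0.235 -0.389  0.343]
0.35 991 ymax [ 0.244 -0.384  0.43 ]
0.45 1256 ymax [ 0.391 -0.359  0.543]
0.55 1917 ymax [ 0.373 -0.213  0.605]
```

Request:
apply_moves(
  moves=[
    [[-0.02, -0.207, 0, 0, 0, 0.015], [0, 0, -0.15, 0, 0, 0], [0, 0, -0.2, 0, 0, 0], [0, 0, -0.2, 0, 0, 0], [0, 0, -0.1, 0, 0, 0], [0, 0, 0, 0, 0, 0], [0, 0, 0, 0, 0, 0]],
  ],
)

```text
time: 25.45
tool_pos: [0.4833, -0.4183, 0.0289]
tool_rot: [3.141, -0.0, 3.104]
ft_force: [-0.3, -0.5, 0.9]
grip_width: 0.0596
```

Run:
```python
from h import *
r=cam('wrist','w16.png',1.5);o=manip.get_obs();print(o['tool_pos'],o['tool_rot'],o['ft_force'],o['grip_width'])
```

```text
[ 0.48380153 -0.41897266  0.029795  ] [-3.14078142e+00  1.07137632e-03  3.10377241e+00] [-0.65530915  0.05816483  2.08602909] 0.059575716015845076
```

View pics/w16.png

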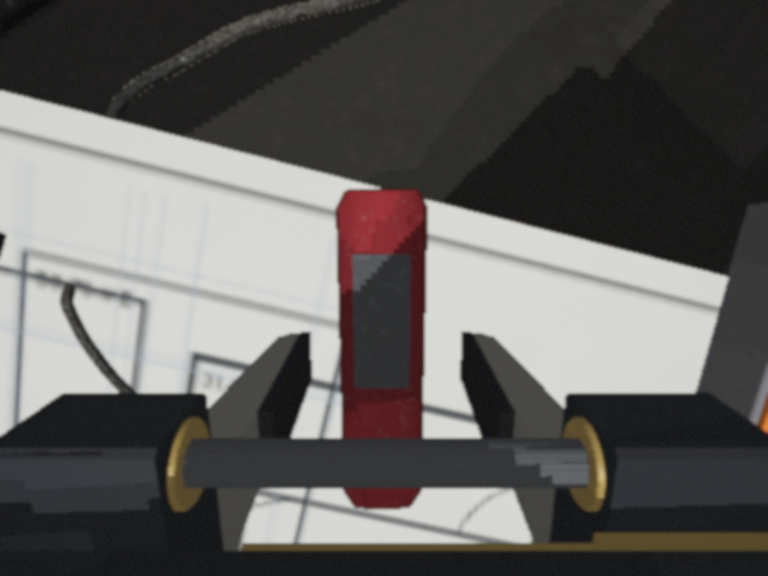

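Fingers straddle the stapler evenly, at (310) and (465) around the red body at (383). I'll grip it and lift.

Request:
apply_moves(
  moves=[
    [[0, 0, -0.01, 0, 0, 0], [0, 0, 0, 0, 0, 0], [0, 0, 0, 0, 0, 0], [0, 0, 0, 0, 0, 0], [0, 0, 0, 0, 0, 0], [0, 0, 0, 0, 0, 0]],
  ],
  claw=1,
  grip_force=40,
)

```text
time: 26.1
tool_pos: [0.483, -0.4197, 0.0272]
tool_rot: [-3.141, 0.001, 3.103]
ft_force: [-0.2, 0.4, 5.4]
grip_width: 0.031
```

Request:
apply_moves(
  moves=[
    [[0, 0, 0.1, 0, 0, 0], [0, 0, 0.2, 0, 0, 0], [0, 0, 0.2, 0, 0, 0], [0, 0, 0.1, 0, 0, 0], [0, 0, 0, 0, 0, 0], [0, 0, 0, 0, 0, 0]],
  ],
)

```text
time: 26.7
tool_pos: [0.4823, -0.4187, 0.1457]
tool_rot: [3.141, -0.001, 3.103]
ft_force: [-0.2, 0.2, -2.5]
grip_width: 0.0308
```

Run:
```python
from h import *
r=cam('wrist','w17.png',1.5);o=manip.get_obs();print(o['tool_pos'],o['tool_rot'],o['ft_force'],o['grip_width'])
```

```text
[ 0.48184484 -0.41840569  0.14480227] [ 3.13995391e+00 -1.95793616e-03  3.10265100e+00] [-0.00768926  0.1903735  -2.70351527] 0.031221712101114817
```

View pics/w17.png

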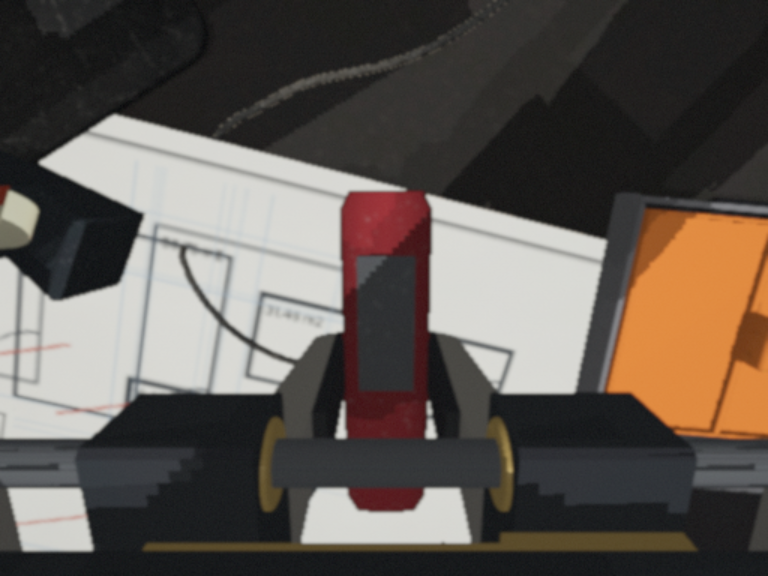

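Request:
apply_moves(
  moves=[
    [[0.0365, 0.1957, 0, 0, 0, -0.02], [0.0365, 0.1957, 0, 0, 0, -0.02], [0.0365, 0.1957, 0, 0, 0, -0.02], [0.0365, 0.1957, 0, 0, 0, -0.027], [0.0365, 0.1957, 0, 0, 0, 0], [0, 0, -0.15, 0, 0, 0], [0, 0, -0.1, 0, 0, 0], [0, 0, 0, 0, 0, 0]],
  ],
)

```text
time: 27.55
tool_pos: [0.5162, -0.2216, 0.0923]
tool_rot: [3.139, -0.008, 3.012]
ft_force: [-0.6, 0.2, -2.5]
grip_width: 0.0312
```

Run:
```python
from h import *
r=cam('wrist','w18.png',1.5);o=manip.get_obs();print(o['tool_pos'],o['tool_rot'],o['ft_force'],o['grip_width'])
```

```text
[ 0.51727177 -0.22249907  0.09403409] [ 3.14007626 -0.00541388  3.01190292] [ 0.02703067  0.45126936 -1.46684036] 0.03161351115487441
```

View pics/w18.png

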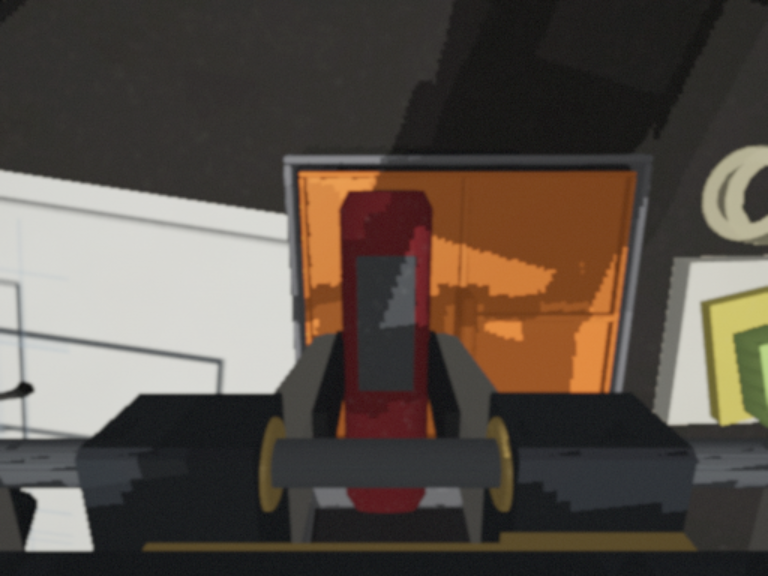

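Request:
apply_moves(
  moves=[
    [[0, 0, -0.1, 0, 0, 0], [0, 0, -0.08, 0, 0, 0], [0, 0, -0.015, 0, 0, 0], [0, 0, 0, 0, 0, 0], [0, 0, 0, 0, 0, 0]],
  ],
)

```text
time: 28.1
tool_pos: [0.5198, -0.2239, 0.0585]
tool_rot: [-3.141, 0.001, 3.011]
ft_force: [0.0, 0.5, -2.1]
grip_width: 0.031
```

Request:
apply_moves(
  moves=[
    [[0, 0, -0.01, 0, 0, 0], [0, 0, 0, 0, 0, 0], [0, 0, 0, 0, 0, 0]],
  ],
)

```text
time: 28.4
tool_pos: [0.5194, -0.2236, 0.0559]
tool_rot: [-3.141, 0.0, 3.012]
ft_force: [-0.9, -0.2, -2.7]
grip_width: 0.031
```

Request:
apply_moves(
  moves=[
    [[0, 0, -0.005, 0, 0, 0], [0, 0, -0.005, 0, 0, 0], [0, 0, 0, 0, 0, 0], [0, 0, 0, 0, 0, 0]],
  ],
)

```text
time: 28.8
tool_pos: [0.5194, -0.2236, 0.0542]
tool_rot: [-3.141, 0.0, 3.012]
ft_force: [-1.9, 0.9, 5.2]
grip_width: 0.0312
```

Request:
apply_moves(
  moves=[
    [[0, 0, 0, 0, 0, 0], [0, 0, 0, 0, 0, 0], [0, 0, 0, 0, 0, 0], [0, 0, 0, 0, 0, 0]],
  ],
  claw=0.5,
)

```text
time: 29.2
tool_pos: [0.5193, -0.2235, 0.0535]
tool_rot: [-3.142, 0.0, 3.012]
ft_force: [0.2, -0.4, 0.3]
grip_width: 0.0458
```

Request:
apply_moves(
  moves=[
    [[0, 0, 0.1, 0, 0, 0], [0, 0, 0.2, 0, 0, 0], [0, 0, 0.2, 0, 0, 0], [0, 0, 0, 0, 0, 0], [0, 0, 0, 0, 0, 0]],
  ],
)

```text
time: 29.7
tool_pos: [0.5198, -0.2237, 0.1544]
tool_rot: [-3.141, 0.002, 3.012]
ft_force: [-0.0, 0.9, -0.5]
grip_width: 0.0458
```

Run:
```python
from h import *
r=cam('wrist','w19.png',1.5);o=manip.get_obs();print(o['tool_pos'],o['tool_rot'],o['ft_force'],o['grip_width'])
W=pts(r)
blobs(r,(0,120,40),(8,255,255),.072,200,W);blobs(r,(170,120,40),(180,255,255),.072,200,W)
```

```text
[ 0.5189395  -0.22334774  0.1531372 ] [ 3.14150975e+00 -2.70808668e-04  3.01161081e+00] [-0.57799604 -0.38871892 -0.53669808] 0.04621429746786501
px [251.6 169.6] ctr 515.3 -223.2 size 121.3 30.5 ang(long) -8.4 z 0.0682
px [257.1 192.1] ctr 518.2 -223.2 size 125.2 29.0 ang(long) -7.3 z 0.0708
```

View pics/w19.png

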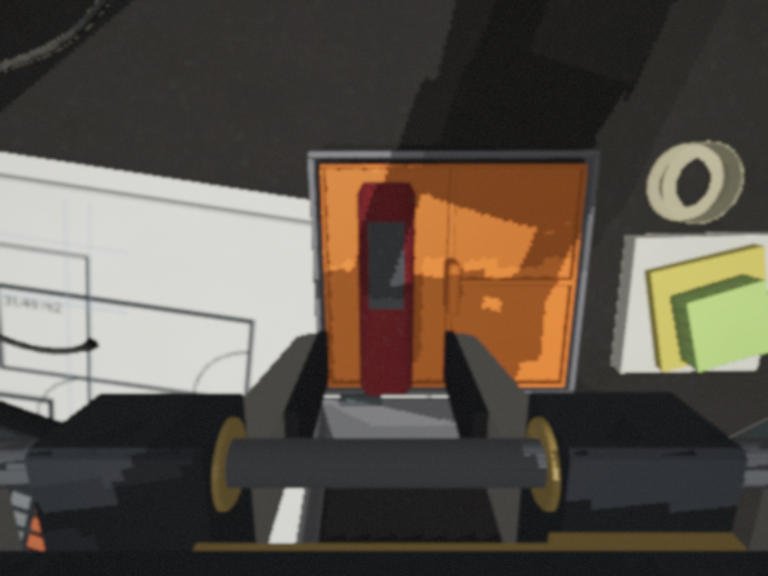

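Request:
apply_moves(
  moves=[
    [[0.04, 0.2, 0, 0, 0, 0], [0.04, 0.2, 0, 0, 0, 0], [0.04, 0.2, 0, 0, 0, 0], [0.04, 0.2, 0, 0, 0, 0], [0.04, 0.2, 0, 0, 0, 0], [0, 0, 0, 0, 0, 0], [0, 0, 0, 0, 0, 0]],
  ],
  claw=0.15,
)

```text
time: 30.45
tool_pos: [0.5583, -0.0228, 0.152]
tool_rot: [-3.141, -0.003, 3.014]
ft_force: [-0.1, -0.6, 0.8]
grip_width: 0.078
```

Run:
```python
from h import *
r=cam('wrist','w20.png',1.5);o=manip.get_obs();print(o['tool_pos'],o['tool_rot'],o['ft_force'],o['grip_width'])
W=pts(r)
hsv=cv2.cvtColor(r['img'],cv2.COLOR_BGR2HSV)
print(hsv[205:225,250:260].reshape(-1,3)[::20])
blobs(r,(34,60,60),(60,255,255),.047,200,W)
sel=(W[...,2]>.041)&(W[...,2]<.053)&(abs(W[...,0]-.56)<.1)&(abs(W[...,1])<.1)
P=W[sel];print(len(P),cv2.minAreaRect((P[:,:2]*1000).astype(np.float32)),np.median(P[:,2]))
```

```text
[ 0.55832133 -0.02370944  0.15224103] [-3.14102578e+00 -2.41049080e-03  3.01252221e+00] [-0.47890204  0.35988392  0.46547349] 0.0779856386071151
[[ 40 100 169]
 [ 35 100 176]
 [ 32 105 183]
 [ 29 109 203]
 [ 27 113 222]
 [ 27 112 229]
 [ 27 112 234]
 [ 27 111 234]
 [ 27 111 234]
 [ 27 111 235]]
px [275.9 204.7] ctr 572.5 -6.4 size 51.9 48.7 ang(long) 10.8 z 0.0477
2714 ((574.1260375976562, -6.743724822998047), (50.59927749633789, 49.926666259765625), 10.928628921508789) 0.04769740890933827
```

View pics/w20.png

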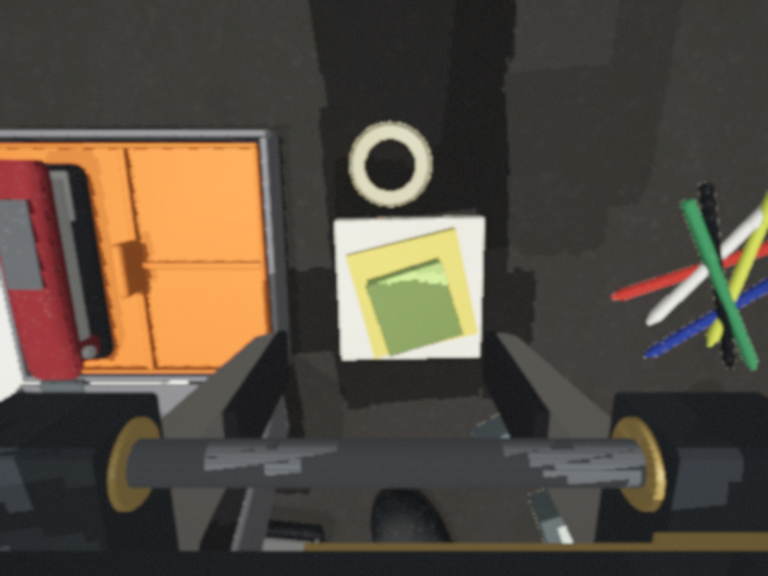

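Request:
apply_moves(
  moves=[
    [[0.073, 0.086, 0, 0, 0, 0.1], [0, 0, 0, 0, 0, 0.1], [0, 0, -0.1, 0, 0, 0.105], [0, 0, -0.2, 0, 0, 0], [0, 0, -0.2, 0, 0, 0], [0, 0, -0.075, 0, 0, 0], [0, 0, 0, 0, 0, 0], [0, 0, 0, 0, 0, 0]],
  ],
)

```text
time: 31.3
tool_pos: [0.5744, -0.007, 0.0394]
tool_rot: [-3.141, 0.0, -2.953]
ft_force: [-0.3, 0.4, 0.4]
grip_width: 0.078
```

Run:
```python
from h import *
r=cam('wrist','w21.png',1.5);o=manip.get_obs();print(o['tool_pos'],o['tool_rot'],o['ft_force'],o['grip_width'])
W=pts(r)
blobs(r,(34,60,40),(60,255,255),.047,200,W)
```

```text
[ 0.57502529 -0.00681432  0.04004014] [-3.14114210e+00  1.91579476e-03 -2.95281418e+00] [-0.4090883   0.62321812 -0.01896237] 0.07812046818022444
px [257.  236.8] ctr 572.9 -7.1 size 54.6 50.1 ang(long) 10.8 z 0.0477
```

View pics/w21.png

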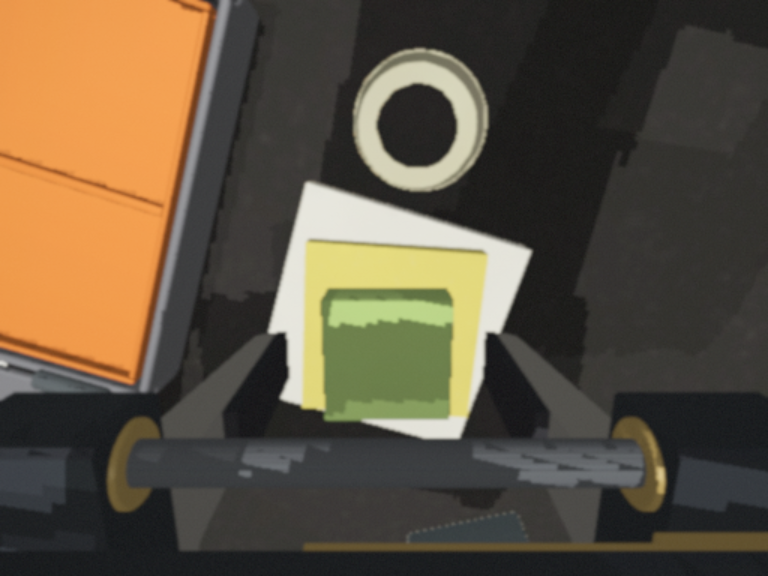

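Request:
apply_moves(
  moves=[
    [[0, 0, -0.01, 0, 0, 0], [0, 0, 0, 0, 0, 0], [0, 0, 0, 0, 0, 0], [0, 0, 0, 0, 0, 0], [0, 0, 0, 0, 0, 0], [0, 0, 0, 0, 0, 0]],
  ],
  claw=1,
  grip_force=35,
)

```text
time: 31.95
tool_pos: [0.5742, -0.0062, 0.0371]
tool_rot: [-3.142, 0.001, -2.952]
ft_force: [-0.6, 0.3, 5.7]
grip_width: 0.0497
```

Request:
apply_moves(
  moves=[
    [[0, 0, 0.1, 0, 0, 0], [0, 0, 0.2, 0, 0, 0], [0, 0, 0.1, 0, 0, 0], [0, 0, 0, 0, 0, 0], [0, 0, 0, 0, 0, 0]],
  ],
)

```text
time: 32.45
tool_pos: [0.5738, -0.0063, 0.1164]
tool_rot: [-3.142, 0.0, -2.952]
ft_force: [0.5, -0.4, -0.5]
grip_width: 0.0495
```

Run:
```python
from h import *
r=cam('wrist','w22.png',1.5);o=manip.get_obs();print(o['tool_pos'],o['tool_rot'],o['ft_force'],o['grip_width'])
```

```text
[ 0.57312076 -0.00629299  0.11560149] [ 3.14131281e+00 -1.27420385e-03 -2.95218488e+00] [ 0.80453402 -0.11897146 -0.7218624 ] 0.04945562839575138
```

View pics/w22.png

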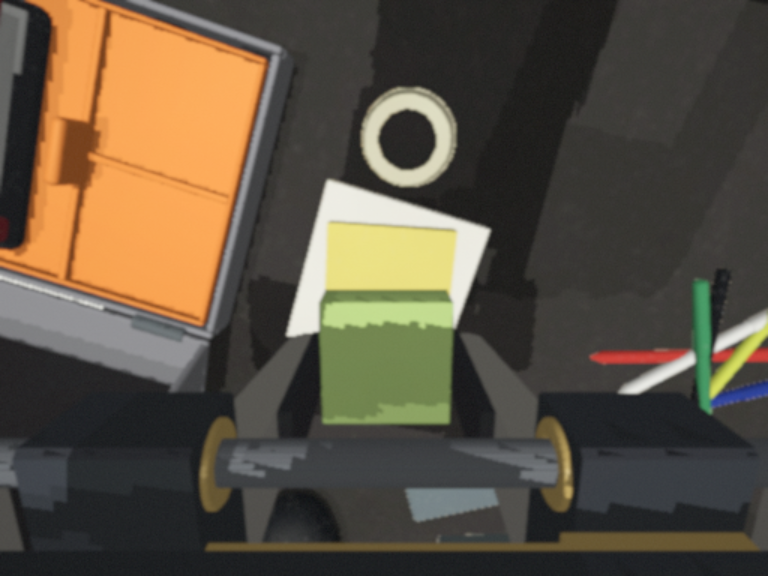

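Request:
apply_moves(
  moves=[
    [[-0.01, 0, 0, 0, 0, -0.102], [-0.01, -0.1, 0, 0, 0, -0.102], [-0.015, -0.19, 0, 0, 0, -0.101], [0, -0.2, 0, 0, 0, 0], [0, -0.2, 0, 0, 0, 0], [0, 0, -0.2, 0, 0, 0], [0, 0, 0, 0, 0, 0], [0, 0, 0, 0, 0, 0]],
  ],
)

```text
time: 33.3
tool_pos: [0.5652, -0.1436, 0.0751]
tool_rot: [3.141, -0.004, 3.012]
ft_force: [0.3, 0.6, 0.2]
grip_width: 0.0495
```

Run:
```python
from h import *
r=cam('wrist','w23.png',1.5);o=manip.get_obs();print(o['tool_pos'],o['tool_rot'],o['ft_force'],o['grip_width'])
```

```text
[ 0.56635647 -0.14360682  0.07626608] [ 3.14124468e+00 -1.97258377e-03  3.01215463e+00] [0.63478566 0.4256715  0.82405258] 0.04950288003306773
```

View pics/w23.png

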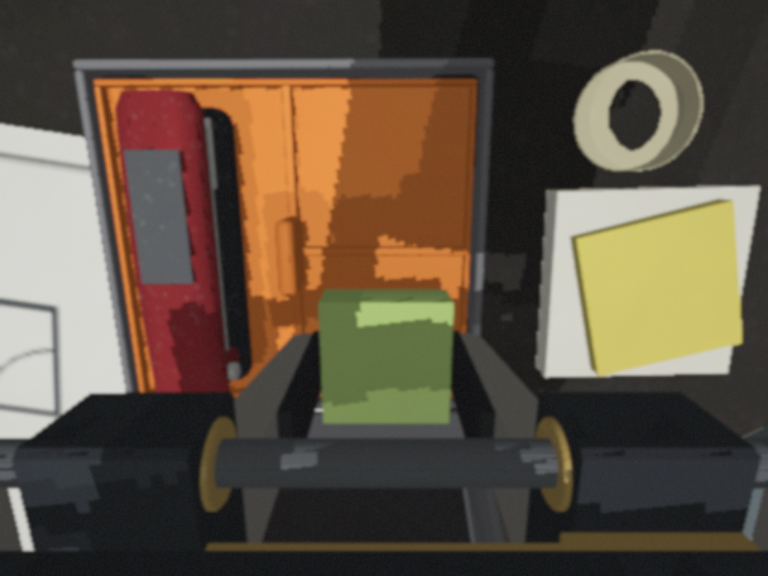

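Request:
apply_moves(
  moves=[
    [[0, 0, -0.1, 0, 0, 0], [0, 0, -0.07, 0, 0, 0], [0, 0, -0.015, 0, 0, 0], [0, 0, 0, 0, 0, 0], [0, 0, 0, 0, 0, 0]],
  ],
)

```text
time: 33.85
tool_pos: [0.5674, -0.1442, 0.0403]
tool_rot: [-3.142, 0.001, 3.012]
ft_force: [-0.4, 0.1, -0.9]
grip_width: 0.0493
```

Request:
apply_moves(
  moves=[
    [[0, 0, -0.009, 0, 0, 0], [0, 0, 0, 0, 0, 0], [0, 0, 0, 0, 0, 0]],
  ],
)

```text
time: 34.15
tool_pos: [0.567, -0.1444, 0.038]
tool_rot: [-3.142, 0.0, 3.012]
ft_force: [-0.1, -0.2, -0.4]
grip_width: 0.0495
```

Request:
apply_moves(
  moves=[
    [[0, 0, 0, 0, 0, 0], [0, 0, 0, 0, 0, 0], [0, 0, 0, 0, 0, 0]],
  ],
  claw=0.36,
)

```text
time: 34.45
tool_pos: [0.5669, -0.1443, 0.0378]
tool_rot: [-3.142, 0.0, 3.012]
ft_force: [-0.4, 0.0, -0.2]
grip_width: 0.059
```

Request:
apply_moves(
  moves=[
    [[0, 0, 0.1, 0, 0, 0], [0, 0, 0.2, 0, 0, 0], [0, 0, 0.2, 0, 0, 0], [0, 0, 0.1, 0, 0, 0], [-0.1, 0.1, 0, 0, 0, 0], [0, 0, 0, 0, 0, 0], [0, 0, 0, 0, 0, 0]],
  ],
)

```text
time: 35.15
tool_pos: [0.5468, -0.1241, 0.1579]
tool_rot: [-3.141, 0.0, 3.012]
ft_force: [0.4, -0.2, -0.4]
grip_width: 0.0588
```

Run:
```python
from h import *
r=cam('wrist','w24.png',1.5);o=manip.get_obs();print(o['tool_pos'],o['tool_rot'],o['ft_force'],o['grip_width'])
W=pts(r)
blobs(r,(30,60,40),(60,255,255),.047,200,W)
r=cam('top','t24.png',1.5);W=pts(r)
blobs(r,(0,0,170),(180,40,255),.028,60,W)
blobs(r,(8,180,60),(18,255,255),.033,200,W)
```

```text
[ 0.54707152 -0.12441797  0.1577317 ] [-3.14143355e+00  2.24063394e-04  3.01198136e+00] [0.17811128 0.15461682 0.80776261] 0.058638599355795115
px [239.4 210.8] ctr 564.5 -143.8 size 52.1 48.7 ang(long) -7.4 z 0.0476
px [112.5 371.8] ctr -122.7 471.8 size 116.0 14.0 ang(long) 47.4 z -0.4758
px [126.4 367.2] ctr -105.1 425.9 size 162.7 13.8 ang(long) 46.0 z -0.4594
px [342.2 281.2] ctr 194.3 -335.2 size 101.9 61.3 ang(long) -75.0 z 0.0795
px [497.8 259.1] ctr 273.6 -904.0 size 84.8 25.5 ang(long) -89.5 z 0.0003
px [246.2 181.3] ctr 566.7 9.8 size 102.1 68.2 ang(long) 0.4 z 0.0155
px [165.9 173.2] ctr 595.0 322.9 size 56.8 53.5 ang(long) 2.7 z 0.0264
px [144.4 159.8] ctr 646.4 407.9 size 42.1 39.6 ang(long) -86.6 z 0.0054
px [223.1 129.9] ctr 772.0 109.2 size 50.3 29.2 ang(long) -77.4 z 0.0347
px [116.  111.5] ctr 842.1 534.1 size 86.2 30.4 ang(long) 50.3 z 0.0121
px [128.9  99.7] ctr 895.9 488.8 size 57.5 44.8 ang(long) 36.2 z 0.0206
px [243.5  33.4] ctr 1191.7 35.4 size 80.0 27.1 ang(long) 5.5 z 0.0028
px [156.6  48.5] ctr 1086.3 393.1 size 658.7 143.8 ang(long) 74.9 z -0.7516
px [393.5   3.2] ctr 1330.3 -588.8 size 54.7 47.2 ang(long) -89.4 z -0.7522
px [261.1  53.8] ctr 1117.2 -51.4 size 490.4 425.5 ang(long) -5.4 z -0.7459
px [245.7 188.4] ctr 595.8 -21.4 size 2132.8 1504.7 ang(long) -89.4 z -0.7433
```

View pics/w24.png

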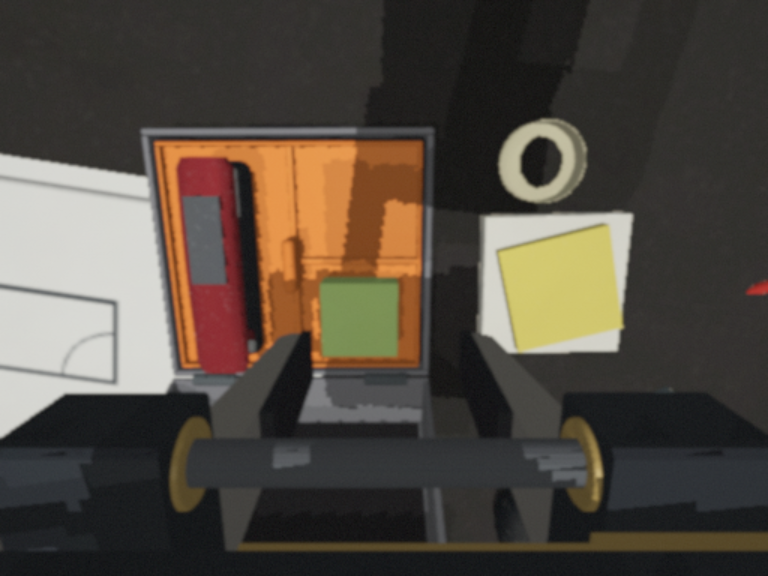

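View pics/t24.png

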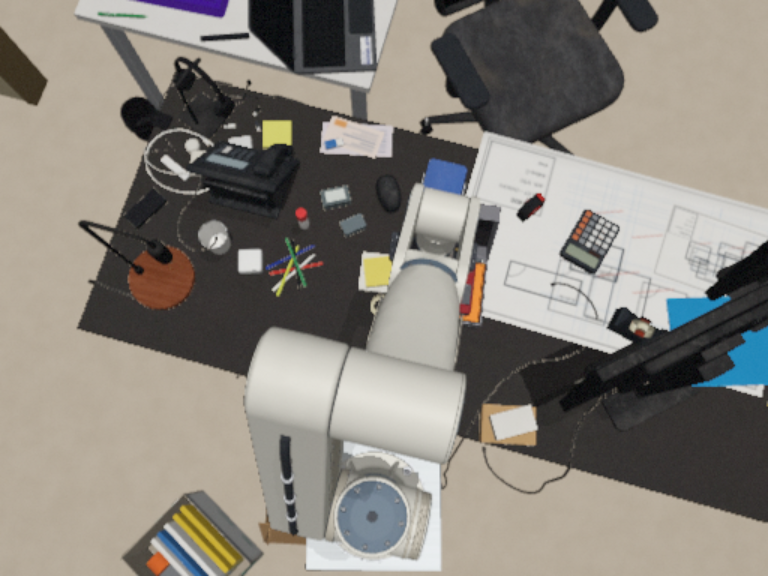

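Run:
```python
from h import *
r=cam('top');W=pts(r)
m=(W[...,2]>.077)&(W[...,2]<.09)&(W[...,0]>.55)&(W[...,0]<.72)&(W[...,1]>.34)&(W[...,1]<.5)
n,l,s,c=cv2.connectedComponentsWithStats(m.astype(np.uint8))
for i in range(1,n):
    P=W[l==i]
    if len(P)>8: print(len(P),P.min(0).round(3),P.max(0).round(3),cv2.minEnclosingCircle((P[:,:2]*1000).astype(np.float32)))
```

```text
10 [0.656 0.422 0.077] [0.676 0.439 0.085] ((665.9869995117188, 430.5675048828125), 13.151068687438965)
```

Request:
apply_moves(
  moves=[
    [[0.024, 0.2, 0, 0, 0, -0.1], [0.024, 0.2, 0, 0, 0, -0.133], [0.024, 0.2, 0, 0, 0, -0.133], [0.024, 0.2, 0, 0, 0, -0.133], [0.024, 0.2, 0, 0, 0, -0.133], [0.024, 0.2, 0, 0, 0, -0.133], [0.024, 0.2, 0, 0, 0, -0.133], [0.024, 0.2, 0, 0, 0, -0.133]],
  ],
  claw=0,
)

```text
time: 36.1
tool_pos: [0.5857, 0.1972, 0.1573]
tool_rot: [-3.141, 0.0, 1.926]
ft_force: [-0.2, -0.1, -0.2]
grip_width: 0.0917
```

Request:
apply_moves(
  moves=[
    [[0.024, 0.2, 0, 0, 0, -0.133], [0.024, 0.2, 0, 0, 0, -0.133], [0, 0, 0, 0, 0, -0.033], [0, 0, 0, 0, 0, 0], [0, 0, 0, 0, 0, 0]],
  ],
)

```text
time: 36.6
tool_pos: [0.5949, 0.2752, 0.1571]
tool_rot: [-3.141, 0.001, 1.62]
ft_force: [0.7, -0.6, -0.7]
grip_width: 0.0919
```

Run:
```python
from h import *
r=cam('wrist','w25.png',1.5);o=manip.get_obs();print(o['tool_pos'],o['tool_rot'],o['ft_force'],o['grip_width'])
W=pts(r)
blobs(r,(0,0,150),(180,40,255),.028,200,W)
sel=(W[...,2]>.022)&(W[...,2]<.033)&(abs(W[...,0]-.595)<.06)&(abs(W[...,1]-.32)<.06)
P=W[sel];print(len(P),cv2.minAreaRect((P[:,:2]*1000).astype(np.float32)),np.median(P[:,2]))
```

```text
[0.59492049 0.27489919 0.15733236] [-3.14089197e+00  4.41794862e-04  1.61946008e+00] [ 0.35006115 -0.4213699  -0.15555819] 0.09198253908733378
px [224.2 360.5] ctr 567.5 61.3 size 86.5 21.6 ang(long) 2.9 z 0.0113
px [328.9 353.2] ctr 688.7 73.6 size 37.5 31.8 ang(long) 24.9 z 0.0312
px [390.3 349.1] ctr 762.6 88.8 size 40.4 15.7 ang(long) -74.4 z 0.0357
px [ 97.7 311.7] ctr 420.1 119.4 size 44.8 7.9 ang(long) 2.8 z 0.2636
px [257.7 264. ] ctr 599.6 188.2 size 47.9 9.9 ang(long) -46.9 z 0.0124
px [225.3 230. ] ctr 563.6 226.8 size 36.3 9.4 ang(long) -45.0 z 0.0134
px [198.6 200.1] ctr 535.3 257.1 size 33.9 10.6 ang(long) -45.0 z 0.0142
px [260.2 136. ] ctr 594.6 324.5 size 59.3 58.6 ang(long) 2.8 z 0.0285
px [333.4  35.6] ctr 657.6 411.8 size 89.6 68.5 ang(long) 2.8 z 0.0301
3697 ((609.667724609375, 336.77740478515625), (90.45916748046875, 83.02935028076172), 2.7205827236175537) 0.028460847434119474
```

View pics/w25.png

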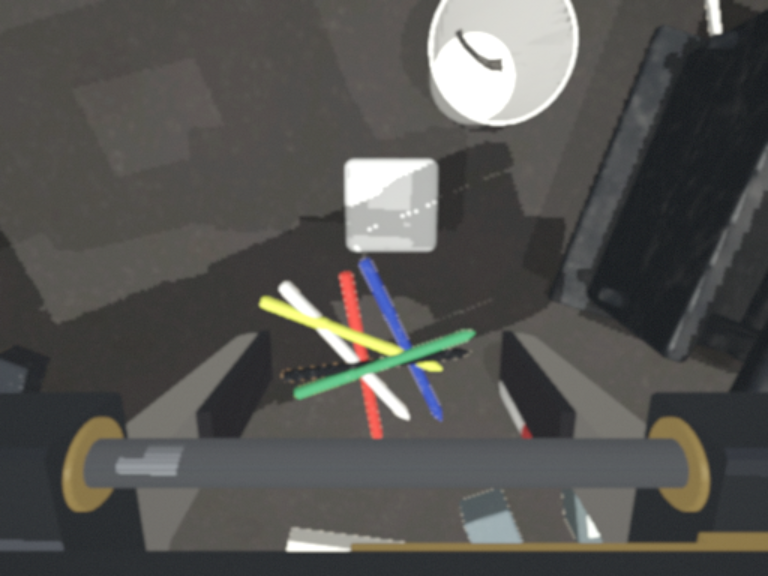

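Request:
apply_moves(
  moves=[
    [[0, 0.2, 0, 0, 0, 0], [0, 0.047, -0.1, 0, 0, 0], [0, 0, -0.2, 0, 0, 0], [0, 0, -0.2, 0, 0, 0], [0, 0, -0.1, 0, 0, 0], [0, 0, 0, 0, 0, 0], [0, 0, 0, 0, 0, 0]],
  ],
  claw=0.15,
)

```text
time: 37.35
tool_pos: [0.5954, 0.3245, 0.0382]
tool_rot: [3.142, 0.0, 1.618]
ft_force: [-0.3, 1.1, 0.0]
grip_width: 0.078
```

Run:
```python
from h import *
r=cam('wrist','w26.png',1.5);o=manip.get_obs();print(o['tool_pos'],o['tool_rot'],o['ft_force'],o['grip_width'])
W=pts(r)
blobs(r,(0,0,130),(180,40,255),.028,2000,W)
for p in((503,48),(430,48),(578,48),(503,125)): print(ray(r,p[0]/1.5,p[1]/1.5,.083))
```

```text
[0.59600807 0.32497199 0.03920314] [ 3.13994914e+00 -7.77892759e-04  1.61837240e+00] [-0.03809503  0.79356164 -0.38705758] 0.07796272562641544
px [257.5 224. ] ctr 595.3 327.1 size 62.0 58.8 ang(long) -87.3 z 0.0284
px [395.   82.4] ctr 667.4 409.8 size 107.1 95.3 ang(long) 2.7 z 0.0515
[0.61981669 0.42691661 0.083     ]
[0.60150359 0.42606217 0.083     ]
[0.63862733 0.42779427 0.083     ]
[0.62186411 0.40873555 0.083     ]
```

View pics/w26.png

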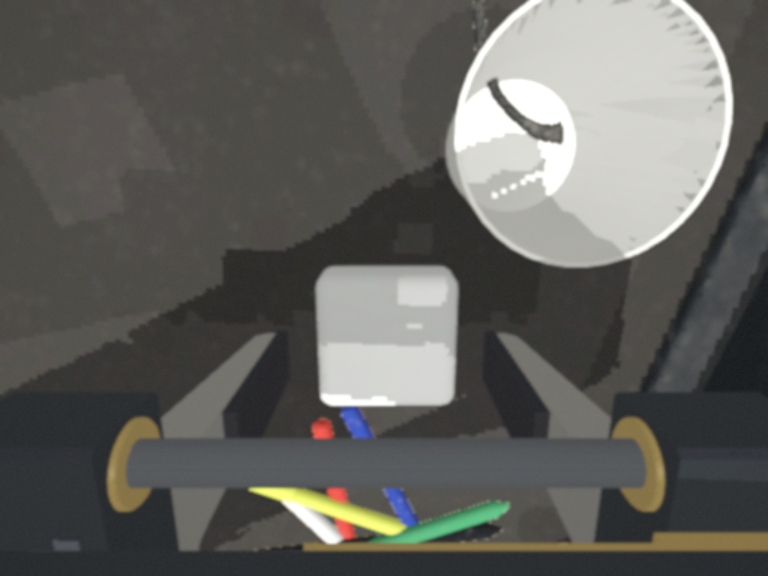

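Request:
apply_moves(
  moves=[
    [[0, 0.005, -0.08, 0, 0, 0], [0, 0, -0.05, 0, 0, 0], [0, 0, 0, 0, 0, 0], [0, 0, 0, 0, 0, 0]],
  ],
)

```text
time: 37.8
tool_pos: [0.5946, 0.326, 0.0114]
tool_rot: [-3.141, 0.0, 1.619]
ft_force: [-0.3, 0.1, 0.5]
grip_width: 0.0782
```

Request:
apply_moves(
  moves=[
    [[0, 0, 0, 0, 0, 0], [0, 0, 0, 0, 0, 0], [0, 0, 0, 0, 0, 0], [0, 0, 0, 0, 0, 0], [0, 0, 0, 0, 0, 0]],
  ],
  claw=1,
  grip_force=40,
)

```text
time: 38.3
tool_pos: [0.5951, 0.3263, 0.0122]
tool_rot: [3.141, -0.0, 1.619]
ft_force: [0.3, -1.1, 2.6]
grip_width: 0.0597
```

Request:
apply_moves(
  moves=[
    [[0, 0, 0.1, 0, 0, 0], [0, 0, 0.2, 0, 0, 0], [0, 0, 0.2, 0, 0, 0], [0, 0, 0.1, 0, 0, 0], [0, 0, 0, 0, 0, 0], [0, 0, 0, 0, 0, 0]],
  ],
)

```text
time: 38.9
tool_pos: [0.5945, 0.3259, 0.1311]
tool_rot: [-3.141, 0.0, 1.619]
ft_force: [-1.1, 0.4, -0.9]
grip_width: 0.0599
```

Run:
```python
from h import *
r=cam('wrist','w27.png',1.5);o=manip.get_obs();print(o['tool_pos'],o['tool_rot'],o['ft_force'],o['grip_width'])
```

```text
[0.59389587 0.32557628 0.13011145] [-3.13951684e+00  9.76583474e-04  1.61885088e+00] [-0.0827123  -0.22942666 -1.72826158] 0.059373632914906375
```

View pics/w27.png

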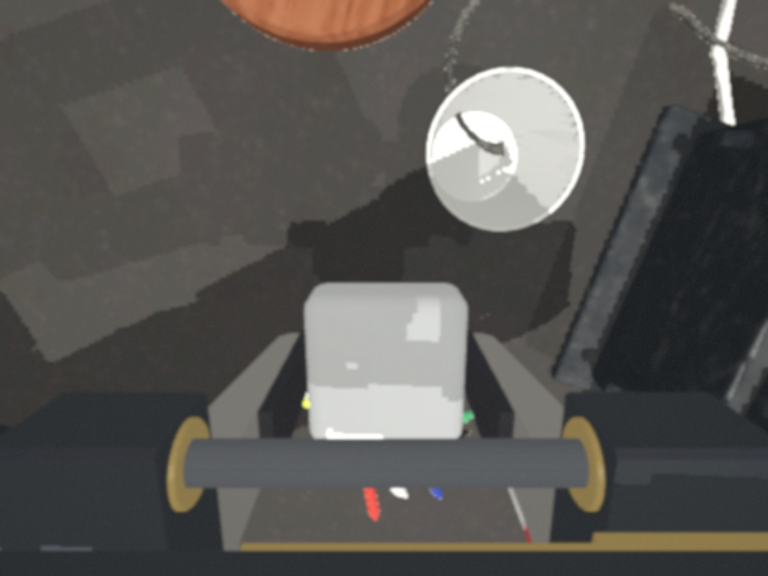

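Request:
apply_moves(
  moves=[
    [[-0.046, -0.2095, 0, 0, 0, 0], [-0.046, -0.2095, 0, 0, 0, 0.13], [-0.046, -0.2095, 0, 0, 0, 0.14], [-0.046, -0.2095, 0, 0, 0, 0.14], [-0.046, -0.2095, 0, 0, 0, 0.14], [-0.046, -0.2095, 0, 0, 0, 0.14], [-0.046, -0.2095, 0, 0, 0, 0.14], [-0.046, -0.2095, 0, 0, 0, 0.14]],
  ],
)

```text
time: 39.75
tool_pos: [0.5197, -0.0091, 0.1299]
tool_rot: [-3.14, -0.003, 2.635]
ft_force: [1.0, -0.3, -0.9]
grip_width: 0.0594
```

Request:
apply_moves(
  moves=[
    [[-0.046, -0.2095, 0, 0, 0, 0.14], [-0.046, -0.2095, 0, 0, 0, 0.14], [-0.046, -0.2095, 0, 0, 0, 0.08], [0, 0, 0, 0, 0, 0], [0, 0, -0.2, 0, 0, 0], [0, 0, 0, 0, 0, 0], [0, 0, 0, 0, 0, 0], [0, 0, 0, 0, 0, 0]],
  ],
)

```text
time: 40.55
tool_pos: [0.4953, -0.1294, 0.0923]
tool_rot: [3.142, -0.0, 2.995]
ft_force: [0.1, 1.5, -1.6]
grip_width: 0.0598
```

Run:
```python
from h import *
r=cam('wrist','w28.png',1.5);o=manip.get_obs();print(o['tool_pos'],o['tool_rot'],o['ft_force'],o['grip_width'])
```

```text
[ 0.49567387 -0.12952228  0.0926744 ] [-3.14151434e+00  9.74531154e-04  2.99497531e+00] [ 0.35512677  0.86594617 -0.47440575] 0.05969662195760264
```

View pics/w28.png

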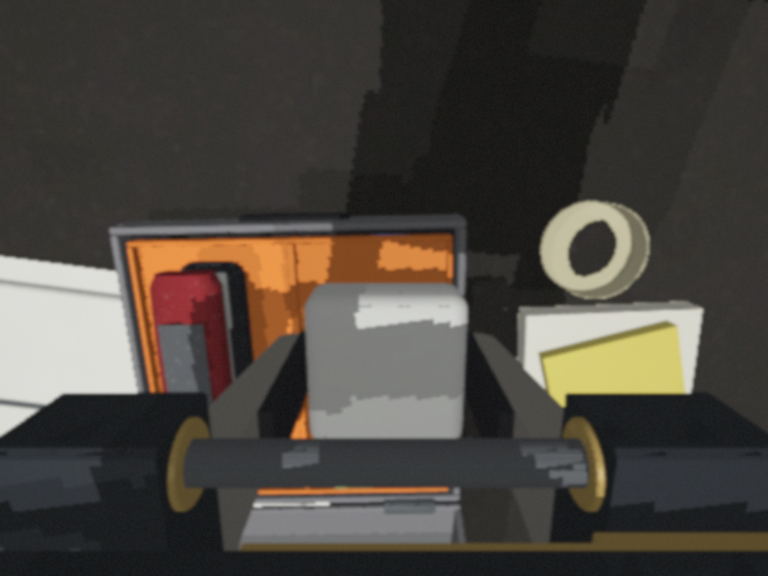

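Request:
apply_moves(
  moves=[
    [[-0.0125, -0.028, 0, 0, 0, 0.016], [0, 0, -0.1, 0, 0, 0], [0, 0, -0.1, 0, 0, 0], [0, 0, -0.04, 0, 0, 0], [0, 0, 0, 0, 0, 0], [0, 0, 0, 0, 0, 0]],
  ],
)

```text
time: 41.2
tool_pos: [0.4929, -0.1357, 0.0445]
tool_rot: [-3.141, 0.001, 3.011]
ft_force: [0.1, 0.0, -1.8]
grip_width: 0.0598
```

Request:
apply_moves(
  moves=[
    [[0, 0, -0.02, 0, 0, 0], [0, 0, 0, 0, 0, 0], [0, 0, 0, 0, 0, 0]],
  ],
)

```text
time: 41.5
tool_pos: [0.4926, -0.1356, 0.0401]
tool_rot: [-3.142, 0.0, 3.011]
ft_force: [-0.9, 0.5, -0.5]
grip_width: 0.0595
```

Request:
apply_moves(
  moves=[
    [[0, 0, -0.004, 0, 0, 0], [0, 0, 0, 0, 0, 0]],
  ],
)

```text
time: 41.7
tool_pos: [0.4927, -0.1356, 0.0392]
tool_rot: [-3.142, 0.0, 3.011]
ft_force: [-0.4, -0.1, -0.1]
grip_width: 0.0599
```

Request:
apply_moves(
  moves=[
    [[0, 0, 0, 0, 0, 0], [0, 0, 0, 0, 0, 0], [0, 0, 0, 0, 0, 0]],
  ],
  claw=0.24,
)

```text
time: 42.0
tool_pos: [0.4925, -0.1355, 0.039]
tool_rot: [3.142, -0.0, 3.011]
ft_force: [0.1, 0.3, -0.2]
grip_width: 0.0701
```

Request:
apply_moves(
  moves=[
    [[0, 0, 0.1, 0, 0, 0], [0, 0, 0.2, 0, 0, 0], [0, 0, 0.2, 0, 0, 0], [-0.1, 0, 0.1, 0, 0, 0], [-0.1, -0.1, 0.2, 0, 0, 0], [0, -0.1, 0.2, 0, 0, 0], [0, 0, 0, 0, 0, 0], [0, 0, 0, 0, 0, 0]],
  ],
)

```text
time: 42.8
tool_pos: [0.4528, -0.1759, 0.2397]
tool_rot: [-3.141, 0.002, 3.01]
ft_force: [0.0, -0.9, -1.2]
grip_width: 0.0696
```

Run:
```python
from h import *
r=cam('wrist','w29.png',1.5);o=manip.get_obs();print(o['tool_pos'],o['tool_rot'],o['ft_force'],o['grip_width'])
W=pts(r)
C=np.array([.5245,-.1815]);t=np.radians(-7.44);ex=np.array([np.cos(t),np.sin(t)]);ey=np.array([-ex[1],ex[0]])
L=np.stack([(W[...,:2]-C)@ex,(W[...,:2]-C)@ey],-1)
def reg(n,x0,x1,y0,y1,z0,z1):
    s=(L[...,0]>x0)&(L[...,0]<x1)&(L[...,1]>y0)&(L[...,1]<y1)&(W[...,2]>z0)&(W[...,2]<z1)
    P=L[s]; print(n,len(P),cv2.minAreaRect((P*1000).astype(np.float32)),np.percentile(W[s][:,2],[5,50,95]).round(4))
reg('charger',-.08,.01,.0,.085,.05,.07)
reg('pad',.005,.08,.0,.085,.043,.055)
reg('stapler',-.08,.08,-.085,-.01,.06,.08)
```

```text
[ 0.45209973 -0.17529402  0.23844889] [ 3.14130129e+00 -3.91058888e-04  3.01056008e+00] [ 1.14180014  0.34542753 -0.28039496] 0.06980063477778373
charger 2287 ((-28.31964874267578, 35.3144416809082), (70.57256317138672, 74.77621459960938), 89.87464141845703) [0.0523 0.0553 0.0567]
pad 1395 ((33.9429817199707, 34.029075622558594), (65.80962371826172, 55.999881744384766), 89.75926971435547) [0.0461 0.0475 0.0489]
stapler 2674 ((0.1205291748046875, -42.83529281616211), (33.04222869873047, 130.66539001464844), 89.95394897460938) [0.0648 0.0703 0.0745]
```

View pics/w29.png

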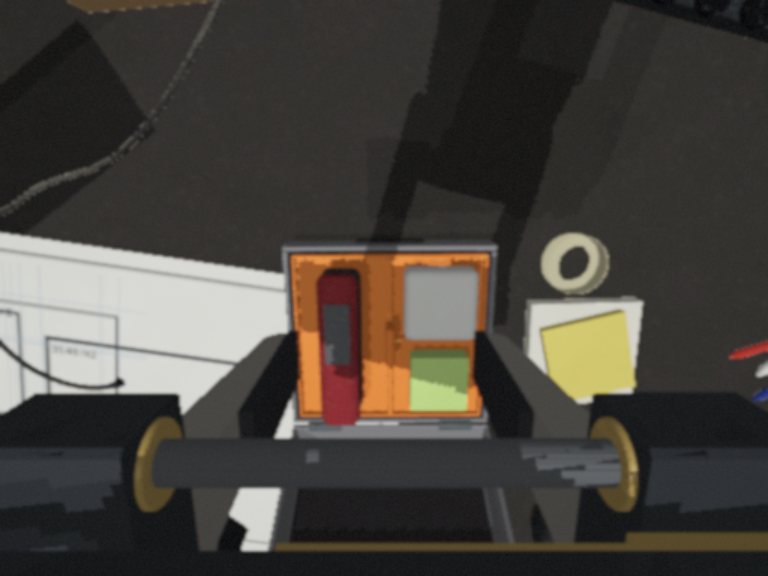

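Run:
```python
from h import *
r=cam('wrist')
C=np.array([.5245,-.1815]);t=np.radians(-7.44);ex=np.array([np.cos(t),np.sin(t)]);ey=np.array([-ex[1],ex[0]])
for n,p,z in(('charger',(440,303),.055),('pad',(440,381),.047)):
    q=ray(r,p[0]/1.5,p[1]/1.5,z)[:2]-C;print(n,q@ex,q@ey)
H=np.array([.6068,-.1917])
for a,px,pz in[(1.9,.0706,.163),(1.57,.008,.178),(1.2,-.06,.176),(.8,-.126,.141),(.4,-.172,.0813),(.2,-.1856,.0458),(0,-.191,.008)]:
    w=H+(px+.01)*ex;print(a,w.round(4),round(pz+.034,4))
# tab from top depth: highest lid points
r=cam('top');W=pts(r)
s=(W[...,2]>.19)&(W[...,2]<.24)&(W[...,0]>.63)&(W[...,0]<.72)&(W[...,1]<-.1)&(W[...,1]>-.3)
P=W[s];print(len(P),P.min(0),P.max(0),P.mean(0))
```

```text
charger -0.04056297290952386 0.04115780251014456
pad 0.032230100995276546 0.0441457548120304
1.9 [ 0.6867 -0.2021] 0.197
1.57 [ 0.6246 -0.194 ] 0.212
1.2 [ 0.5572 -0.1852] 0.21
0.8 [ 0.4918 -0.1767] 0.175
0.4 [ 0.4462 -0.1707] 0.1153
0.2 [ 0.4327 -0.169 ] 0.0798
0 [ 0.4273 -0.1683] 0.042
124 [ 0.6482707  -0.27111691  0.19010272] [ 0.6804546  -0.11716975  0.22055989] [ 0.66744371 -0.20031851  0.20322016]
```

Request:
apply_moves(
  moves=[
    [[0, 0, 0.2, 0, 0, 0], [0.212, -0.025, 0, 0, 0, 0], [0.212, -0.025, 0, 0, 0, 0], [0.212, -0.025, 0, 0, 0, 0], [0.212, -0.025, 0, 0, 0, 0], [0.212, -0.025, 0, 0, 0, 0], [0.212, -0.025, 0, 0, 0, 0], [0, 0, 0, 0, 0, 0]],
  ],
  claw=1,
)

```text
time: 43.75
tool_pos: [0.7102, -0.2046, 0.2746]
tool_rot: [3.141, -0.003, 3.013]
ft_force: [-0.3, -0.6, -0.0]
grip_width: 0.0079
```

Run:
```python
from h import *
r=cam('wrist','w30.png',1.5);o=manip.get_obs();print(o['tool_pos'],o['tool_rot'],o['ft_force'],o['grip_width'])
r=cam('scene','s30.png',1.5)
```

```text
[ 0.707989   -0.20452769  0.2749993 ] [ 3.14081479 -0.00432623  3.01246961] [0.37756568 0.300583   0.21506653] 0.0038238426866424296
```

View pics/w30.png

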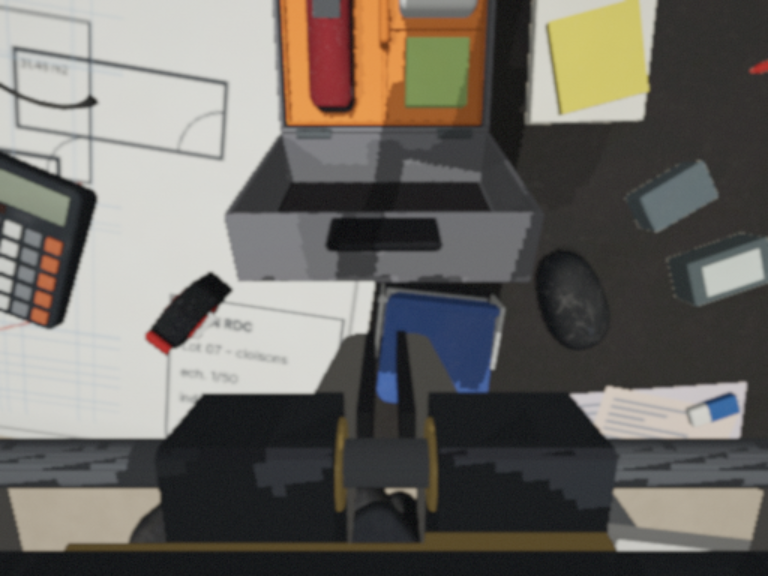

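View pics/s30.png

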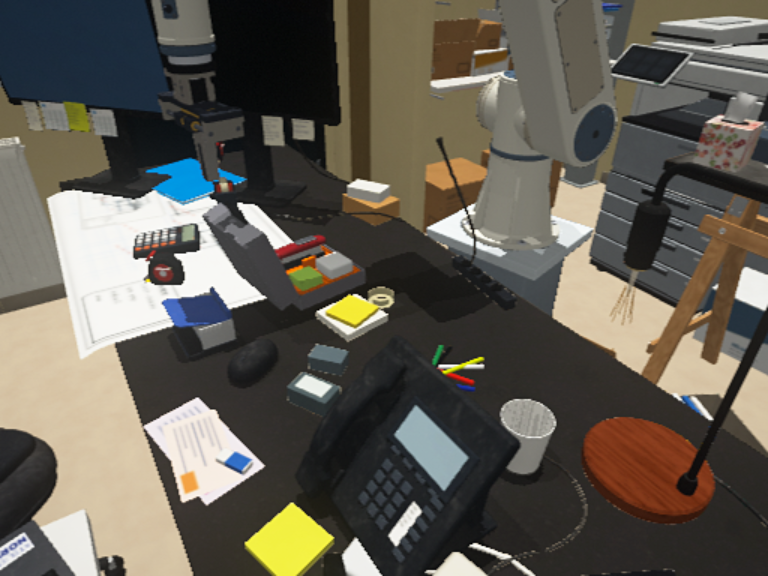

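Request:
apply_moves(
  moves=[
    [[0, 0, -0.2, 0, 0, 0], [0, 0, -0.17, 0, 0, 0], [0, 0, 0, 0, 0, 0], [0, 0, 0, 0, 0, 0]],
  ],
)

```text
time: 44.25
tool_pos: [0.7059, -0.2052, 0.2052]
tool_rot: [3.141, -0.002, 3.011]
ft_force: [0.5, 0.1, 0.0]
grip_width: 0.0003
```

Run:
```python
from h import *
r=cam('scene','s31.png',1);o=manip.get_obs();print(o['tool_pos'],o['ft_force'])
cv2.imwrite('pics/s31.png',cv2.resize(r['img'][60:240,60:260],None,fx=3,fy=3))
```

```text
[ 0.7070276  -0.20554789  0.20673057] [0.17452926 0.17466123 1.11971848]
```

View pics/s31.png

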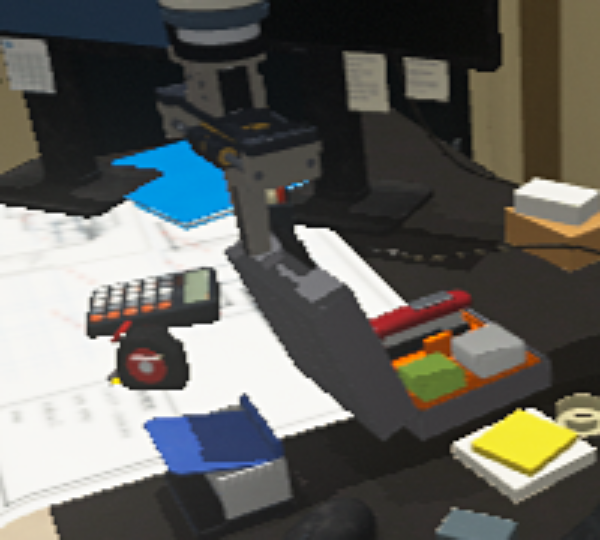

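Request:
apply_moves(
  moves=[
    [[0, 0, -0.035, 0, 0, 0], [-0.1, 0.013, 0, 0, 0, 0], [-0.1, 0.013, 0.01, 0, 0, 0], [-0.1, 0.013, 0.025, 0, 0, 0], [-0.1, 0.013, 0.03, 0, 0, 0], [0, 0, 0, 0, 0, 0], [0, 0, 0, 0, 0, 0]],
  ],
)

```text
time: 45.0
tool_pos: [0.6278, -0.1954, 0.2123]
tool_rot: [-3.141, 0.003, 3.011]
ft_force: [0.5, 0.4, 0.7]
grip_width: 0.0004
```

Run:
```python
from h import *
r=cam('scene','s32.png',1);o=manip.get_obs();print(o['tool_pos'],o['ft_force'])
cv2.imwrite('pics/s32.png',cv2.resize(r['img'][60:240,60:260],None,fx=3,fy=3))
```

```text
[ 0.6279278  -0.19538115  0.21180619] [-0.30064871 -0.37075092 -0.03297789]
```

View pics/s32.png

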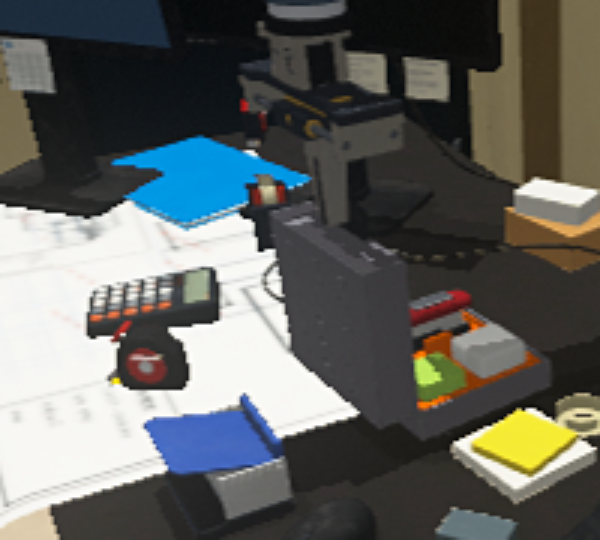

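Request:
apply_moves(
  moves=[
    [[-0.117, 0.016, 0.01, 0, 0, 0], [-0.117, 0.016, 0, 0, 0, 0], [-0.117, 0.016, -0.02, 0, 0, 0], [-0.087, 0.011, -0.034, 0, 0, 0], [-0.087, 0.011, -0.034, 0, 0, 0], [0, 0, 0, 0, 0, 0], [0, 0, 0, 0, 0, 0]],
  ],
)

```text
time: 45.75
tool_pos: [0.5229, -0.1814, 0.1956]
tool_rot: [-3.142, 0.0, 3.011]
ft_force: [0.3, -0.5, 0.4]
grip_width: 0.0001
```

Run:
```python
from h import *
r=cam('scene','s33.png',1);o=manip.get_obs();print(o['tool_pos'],o['ft_force'])
cv2.imwrite('pics/s33.png',cv2.resize(r['img'][60:240,60:260],None,fx=3,fy=3))
```

```text
[ 0.52325139 -0.18141081  0.19573962] [0.15345451 0.39316964 0.20954499]
```

View pics/s33.png

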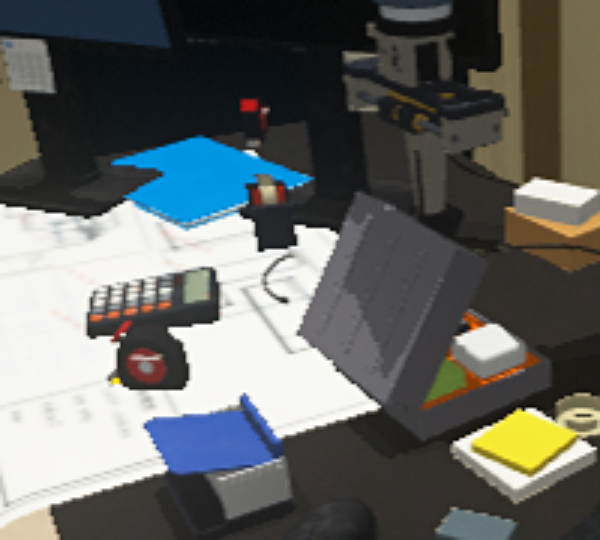

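Request:
apply_moves(
  moves=[
    [[-0.078, 0.01, -0.052, 0, 0, 0], [-0.078, 0.01, -0.052, 0, 0, 0], [-0.065, 0.009, -0.068, 0, 0, 0], [-0.065, 0.009, -0.068, 0, 0, 0], [-0.05, 0.007, -0.08, 0, 0, 0], [-0.05, 0.007, -0.08, 0, 0, 0], [0, 0, 0, 0, 0, 0], [0, 0, 0, 0, 0, 0]],
  ],
)

```text
time: 46.6
tool_pos: [0.4458, -0.171, 0.1158]
tool_rot: [-3.142, 0.0, 3.011]
ft_force: [0.2, 0.4, 0.5]
grip_width: 0.0006
```

Run:
```python
from h import *
r=cam('scene','s34.png',1);o=manip.get_obs();print(o['tool_pos'],o['ft_force'])
cv2.imwrite('pics/s34.png',cv2.resize(r['img'][60:240,60:260],None,fx=3,fy=3))
cam('wrist','w34.png',1.5)
```

```text
[ 0.44622628 -0.1711331   0.11612398] [ 0.74181819  0.37926125 -0.32066842]
```

View pics/s34.png

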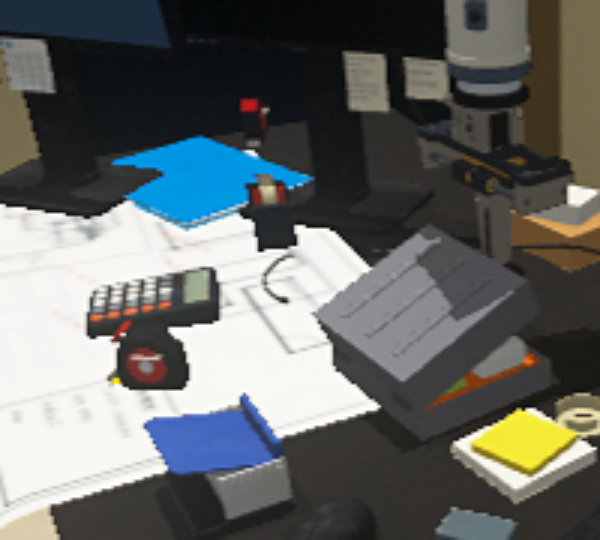

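View pics/w34.png

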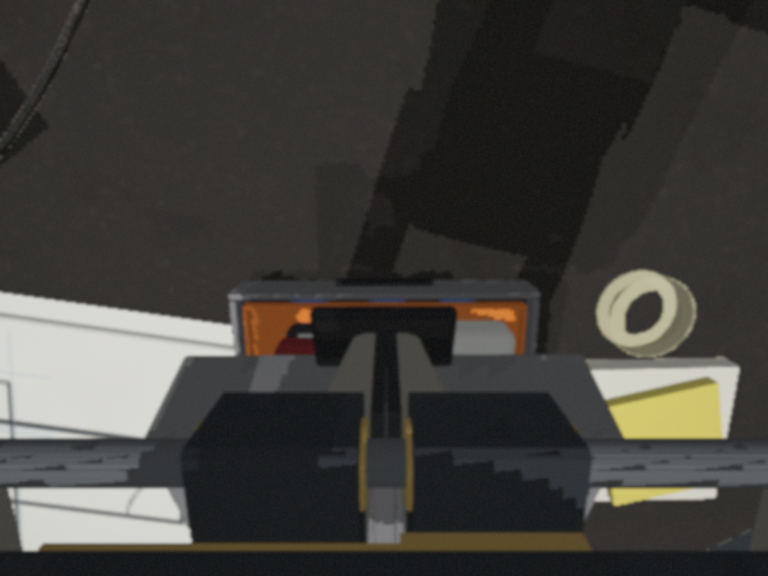

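Request:
apply_moves(
  moves=[
    [[-0.034, 0.005, -0.089, 0, 0, 0], [-0.034, 0.005, -0.089, 0, 0, 0], [-0.013, 0, -0.08, 0, 0, 0], [-0.013, 0, -0.08, 0, 0, 0], [0, 0, 0, 0, 0, 0], [0, 0, 0, 0, 0, 0]],
  ],
)

```text
time: 47.3
tool_pos: [0.4267, -0.169, 0.0484]
tool_rot: [-3.141, 0.001, 3.011]
ft_force: [-0.4, -0.0, -1.1]
grip_width: 0.0007
```

Request:
apply_moves(
  moves=[
    [[0, 0, -0.02, 0, 0, 0], [0, 0, -0.015, 0, 0, 0], [0, 0, 0, 0, 0, 0]],
  ],
)

```text
time: 47.6
tool_pos: [0.427, -0.1691, 0.0422]
tool_rot: [-3.141, 0.002, 3.011]
ft_force: [-2.8, 1.0, 16.3]
grip_width: 0.0002
```

Request:
apply_moves(
  moves=[
    [[0, 0, -0.003, 0, 0, 0], [0, 0, 0, 0, 0, 0], [0, 0, 0, 0, 0, 0]],
  ],
)

```text
time: 47.9
tool_pos: [0.4271, -0.1691, 0.0421]
tool_rot: [-3.141, 0.002, 3.011]
ft_force: [-4.8, 2.0, 25.1]
grip_width: 0.0006
```

Request:
apply_moves(
  moves=[
    [[0, 0, 0.1, 0, 0, 0], [-0.1, 0, 0.2, 0, 0, 0], [-0.1, 0.2, 0.2, 0, 0, 0], [0, 0.2, 0.2, 0, 0, 0], [0, 0.2, 0, 0, 0, 0], [0, 0.2, 0, 0, 0, 0], [0, 0.2, 0, 0, 0, 0], [0, 0, 0, 0, 0, 0]],
  ],
)

```text
time: 48.7
tool_pos: [0.3894, 0.0235, 0.1695]
tool_rot: [3.14, 0.001, 3.015]
ft_force: [-0.8, 0.4, 0.0]
grip_width: 0.0004
```

Run:
```python
from h import *
r=cam('top','t40.png',1.5);o=manip.get_obs();print(o['tool_pos'],o['ft_force'])
W=pts(r)
C=np.array([.525,-.181]);t=np.radians(-7.44);ex=np.array([np.cos(t),np.sin(t)]);ey=np.array([-ex[1],ex[0]])
L=np.stack([(W[...,:2]-C)@ex,(W[...,:2]-C)@ey],-1)
s=(abs(L[...,0])<.07)&(abs(L[...,1])<.08)&(W[...,2]>.04)
A=np.c_[L[s],np.ones(s.sum())];print('lid top plane',np.linalg.lstsq(A,W[s][:,2],rcond=None)[0])
r=cam('scene','s40.png',1);W=pts(r);L=np.stack([(W[...,:2]-C)@ex,(W[...,:2]-C)@ey],-1)
s=(abs(L[...,0])<.07)&(abs(L[...,1])<.08)&(W[...,2]>.06)
A=np.c_[L[s],np.ones(s.sum())];print('scene',np.linalg.lstsq(A,W[s][:,2],rcond=None)[0])
cv2.imwrite('pics/s40.png',cv2.resize(r['img'][60:360,60:400],None,fx=2,fy=2))
```

```text
[0.38933831 0.02183549 0.16933368] [ 0.25930497  0.33218859 -0.9880806 ]
lid top plane [0.00094418 0.00178025 0.07918363]
scene [-0.00078523 -0.00155639  0.08049923]
```

View pics/s40.png

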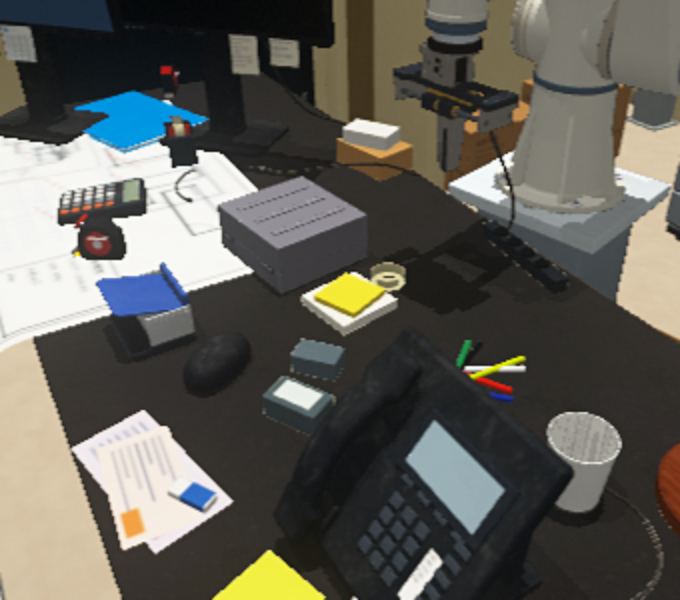

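View pics/t40.png

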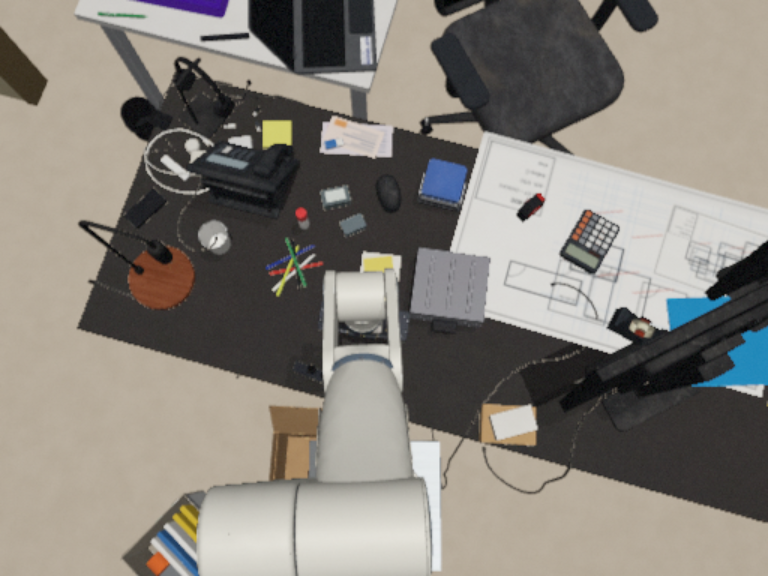

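The lid is shut: its top plane is level to about 0.001 rad at a height of 80 mm (34 + 46). The cup is standing and the arm is clear, so I'm handing in.

```bash
python3 -c "
from rig import manip
print(manip.sign_off())"
```

```text
the job is handed in; nothing more can be done
None
```

I packed and closed the kit case and handed it in with about 49 s on the robot's clock; no verdict was reported.

- **Cutters:** All three were on the desk. Each lies flat in its own lane, button up and blade end toward the hinge. Each measured within about 1 mm of its lane position just after it was placed.
- **Tray:** It is seated level, with its floor at 27.5 mm, within about 1 mm of the case centre.
- **Tray contents:** The stapler stands upright in the long pocket. The note pad lies flat in the hinge-side square pocket and the charger in the front one. Their top heights (55 mm for the charger, 47.5 mm for the pad) and positions were within the limits.
- **Lid:** I pushed it shut by the tab with about 25 N and let go. Its top measured level to within 0.002 rad in both fixed cameras, at the expected 80 mm.
- **Surroundings:** The cup is standing, and the arm is clear of everything.

**Failed or unclear checks:**
- One size check on the charger and pad also picked up the tray's grip block, so I ignored it and measured their centres from the image.
- A cup position reading from one camera view was unusable. I judged its clearance by eye from the wrist picture and did not touch it.
- The contents could not be seen again once the lid was closed.

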